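# Cover the topping pots for the night

## Robot

A 7-joint arm with a two-finger parallel gripper is mounted at the origin on the work surface. World frame = base frame: x ahead of the robot, y to its left, z up, the work surface at z = 0. Lengths are in m, angles in degrees, forces in N, time in s.
With the tool pointing down it reaches from about 0.425 to 0.875 m from the base axis. Payload 4.7 kg.
Tool frame: the origin (TCP) lies at the very end of the fingers, on their centre line; the grasp point (between the pads) lies 19 mm behind it; z points along the fingers, y is the direction in which the jaws open and shut (so a half turn about z gives the same grasp; the last joint's range is limited). The gripper opens to 87 mm and grips with 3 to 60 N. Pads are 19 mm wide; open, the fingers measure 117 mm over their backs; the gripper's body (75 mm by 190 mm) begins 51 mm behind the grasp point.
Start: joints at [76.496, 18.392, -4.016, 83.108, 1.295, 78.541, -3.26], TCP at [0.161, -0.63, 0.195] pointing down, gripper open.
Joint ranges: [-163.93, 163.93], [-17.29, 119.83], [-79.2, 71.16], [3.27, 140.29], [-89.18, 269.18], [5.43, 117.66], [-154.24, 154.24]. Speed limits (degrees/s): [147.25, 147.25, 180, 180, 180, 180, 180].

## Interface

Orientations are given as [roll, pitch, yaw] about the fixed x, y, z axes, in that order (R = Rz(yaw) Ry(pitch) Rx(roll)).
In Python, from cell import sensors, imaging, ticket gives the robot as it stands.
- The arm moves only by the tool carry_out, never from a script. Its argument "plan" is a list of rows, each an object of numbers: "fingers": the closure, from -1 (fully open) to 1 (shut); "dx", "dy", "dz": the shift along the tool's x, y, z normalised to -1 to 1, where 1 is 0.03 m; "rx", "ry", "rz": the turn, a rotation vector about the tool's x, y, z normalised to -1 to 1, where 1 is 10 degrees. A call has 1 to 12 rows; each row shifts and turns the commanded pose from where the row before left it, along the tool's axes as they then stand; what a row does not reach is not made up. A row lasts 1/8 s, in which the tool goes at most 62.5 mm and 10.7 degrees, less where a joint would pass 70% of its speed; a pose out of reach is approached as far as the arm can. A call with a number of a shift or a turn outside -1 to 1 is refused whole. A call with a gripper value outside its range is refused whole. The fingers move at their own pace and stop on an object; "force" is the grip in N (left out, the last holds). Time passes only in rows, so rows that do not move let the fingers close. It gives the time, the measured TCP pose, the force and the opening at its end, in the units of the state.
- sensors.get_obs(): the state, without advancing time (a new reading comes with each control period).
- imaging.read_camera(name): name is "scene" or "top" or "wrist"; returns a dict with "color" (480x640x3 uint8, red, green, blue), "mtx" (3x3 intrinsics, pixels), "dist_coeffs" ([k1, k2, p1, p2, k3] as OpenCV has them; the pictures are not rectified), "extrinsics" (4x4, takes a point from world to camera coordinates); the wrist camera has in their place "tool_from_camera" (4x4, takes a point from camera to tool coordinates, whose origin is the TCP and whose axes are the flange's). Camera axes: x right, y down, z forward; pixel columns grow to the right and rows downward; lengths in m; the calibration is good to about 2 mm. A picture is of the moment at which its call begins: read the wrist's pose just before it. There is no depth.
- ticket.sign_off(): hands the job in, once; it reports no verdict.
The state is a dict: "time_s": time; "qpos": joint angles; "joint_velocities": joint speeds; "effort": joint torques, N m; "tool_pos": TCP position; "tool_rot": TCP orientation; "force": force on the tool from outside, world axes, zero at the start; "wrist_torque": the same for the moment, N m; "grip_width": finger opening in m.
Only numpy, scipy, OpenCV 4.12 (cv2) and the standard library are available. Lean on these libraries where they do the work, as an engineer would, in place of code of your own. Each camera call takes 0.05 s, during which the arm holds its last target.

## Task

The shaved-ice counter is closing: four clean steel topping pots stand open and their four lids lie among them. Put on each pot the lid that belongs to it (large round, small round, square, oblong), set down rather than dropped and sitting level and fully home with its flange on the rim all round. Leave the pots standing where they are, and do not disturb the jam jar and the glass bowl.

Things in the scene. Friction and masses are not known exactly. Their poses are not given: they have to be found in the camera images.
- pot_large: The larger round pot, outer diameter 106 mm, mouth 100 mm. Open steel pot, empty, 55 mm high, walls 3 mm, 350 g, loose on the counter. Origin: centre of its underside, z up; yaw is without meaning. Its own lid, seated, has its origin 45 mm above this one.
- pot_small: The smaller round pot, outer diameter 74 mm, mouth 68 mm. Open steel pot, empty, 55 mm high, walls 3 mm, 350 g, loose on the counter. Origin: centre of its underside, z up; yaw is without meaning. Its own lid, seated, has its origin 45 mm above this one.
- pot_square: The square pot, outside 92 x 92 mm, mouth 86 x 86 mm, rounded corners. Open steel pot, empty, 55 mm high, walls 3 mm, 350 g, loose on the counter. Origin: centre of its underside, z up; x and y along its sides. Its own lid, seated, has its origin 45 mm above this one. The lid goes on in any of the four quarter turns.
- pot_oblong: The oblong pot, outside 142 x 82 mm, mouth 136 x 76 mm, rounded corners. Open steel pot, empty, 55 mm high, walls 3 mm, 350 g, loose on the counter. Origin: centre of its underside, z up; x along its length. Its own lid, seated, has its origin 45 mm above this one. The lid goes on either way round.
- lid_large: Lid of the larger round pot: round, flange 116 mm across, plug 90 mm. Steel, 120 g. Origin: centre of its underside, z up. Plug z 0 to 10 mm, sides sloping 5 mm inward to the bottom, 5 mm play each way in the pot's mouth; flange z 10 to 13 mm rests on the pot's rim; in the middle, z 13 to 41 mm, a black round knob 28 mm across. Lies plug down on the counter.
- lid_small: Lid of the smaller round pot: round, flange 84 mm across, plug 58 mm. Steel, 120 g. Origin: centre of its underside, z up. Plug z 0 to 10 mm, sides sloping 5 mm inward to the bottom, 5 mm play each way in the pot's mouth; flange z 10 to 13 mm rests on the pot's rim; in the middle, z 13 to 41 mm, a black round knob 28 mm across. Lies plug down on the counter.
- lid_square: Lid of the square pot: flange 102 x 102 mm, plug 76 x 76 mm, x and y along its sides. Steel, 120 g. Origin: centre of its underside, z up. Plug z 0 to 10 mm, sides sloping 5 mm inward to the bottom, 5 mm play each way in the pot's mouth; flange z 10 to 13 mm rests on the pot's rim; in the middle, z 13 to 41 mm, a black bar grip, 56 mm along x, 16 mm thick along y. Lies plug down on the counter.
- lid_oblong: Lid of the oblong pot: flange 152 x 92 mm, plug 126 x 66 mm, x along its length. Steel, 120 g. Origin: centre of its underside, z up. Plug z 0 to 10 mm, sides sloping 5 mm inward to the bottom, 5 mm play each way in the pot's mouth; flange z 10 to 13 mm rests on the pot's rim; in the middle, z 13 to 41 mm, a black bar grip, 56 mm along x, 16 mm thick along y. Lies plug down on the counter.
- jam_jar: Bystander: closed jar of dark red berry jam with a steel cap, 74 mm across, 88 mm high, 400 g. Origin: centre of its underside.
- glass_bowl: Bystander: clear glass dessert bowl, empty, 114 mm across its rim, 60 mm high, 300 g. Origin: centre of its underside.
Things that resemble listed ones, but are neither listed nor needed, are in the scene too. Leave any orange look-alike of the pot_square alone.

How it is judged (in metres and radians):
At the end, for the whole second after the job is handed in: Every lid sits on its own pot: centred within 10 mm, its flange on the rim (lid origin 40 to 49 mm above the pot's origin), level within 0.06 rad, square and oblong lids turned within 0.25 rad of their pot's sides, all pots upright on the counter (within 0.06 rad and 6 mm), lids at rest (horizontal distance between lid_large and pot_large below 0.01 m and z of lid_large in the frame of pot_large between 0.04 and 0.049 m and angle between each of lid_large, pot_large, lid_small, pot_small, lid_square, pot_square, lid_oblong, pot_oblong's own z axis and vertical below 0.06 rad and height (world z) of each of pot_large, pot_small, pot_square, pot_oblong below 0.006 m and linear speed of each of lid_large, lid_small, lid_square, lid_oblong below 0.02 m/s and angular speed of each of lid_large, lid_small, lid_square, lid_oblong below 0.2 rad/s and horizontal distance between lid_small and pot_small below 0.01 m and z of lid_small in the frame of pot_small between 0.04 and 0.049 m and horizontal distance between lid_square and pot_square below 0.01 m and z of lid_square in the frame of pot_square between 0.04 and 0.049 m and (angle between the x axis of lid_square and the x axis of pot_square, either way round below 0.25 rad or angle between the x axis of lid_square and the y axis of pot_square, either way round below 0.25 rad) and horizontal distance between lid_oblong and pot_oblong below 0.01 m and z of lid_oblong in the frame of pot_oblong between 0.04 and 0.049 m and angle between the x axis of lid_oblong and the x axis of pot_oblong, either way round below 0.25 rad); the robot touches nothing.
It fails at once if the jam jar is shoved more than 40 mm from where it stood (distance of jam_jar from where it was at the start of the episode above 0.04 m).
It fails at once if the glass bowl is shoved more than 40 mm from where it stood (distance of glass_bowl from where it was at the start of the episode above 0.04 m).
It fails at once if a pot is shoved more than 40 mm from where it stood (distance of any of pot_large, pot_small, pot_square, pot_oblong from where it was at the start of the episode above 0.04 m).
It fails at once if a lid is dropped or thrown: it moves faster than 0.6 m/s with no finger on it ((linear speed of lid_large above 0.6 m/s and contact force between the fingers and lid_large below 0.05 N) or (linear speed of lid_small above 0.6 m/s and contact force between the fingers and lid_small below 0.05 N) or (linear speed of lid_square above 0.6 m/s and contact force between the fingers and lid_square below 0.05 N) or (linear speed of lid_oblong above 0.6 m/s and contact force between the fingers and lid_oblong below 0.05 N)).
It also fails if it takes over 109 s, if anything falls off the work surface, if the arm or the gripper's body presses on something with over 40 N, if the wrist force passes 120 N, or if a joint passes its speed limit or range.

## Working session

There is one attempt and no reset: what is moved stays moved. The work goes in short steps, Python scripts to look and compute and a tool call to move; the robot and the scene stay as the last step left them, time stands still between calls to the robot, and variables do not carry over. Pictures are saved under pics/ and viewed, and the job is handed in when it is done.

Besides the shell and the picture viewer there is one more tool, called after ">>>" as a command line: name --argument value ..., lists and objects as JSON in quotes. carry_out: Moves the arm, as the interface text tells. Scaled input: -1 to 1 covers 0.03 m each way for a shift and 10 degrees each way for a turn. Its arguments: {"type":"object","properties":{"plan":{"type":"array"},"force":{"type":"number"}},"required":["plan"]}

```bash
ls; mkdir -p pics; python3 - <<'E'
from cell import sensors, imaging
import cv2
print(sensors.get_obs())
for n in ("scene","top"):
    c=imaging.read_camera(n); cv2.imwrite(f"pics/{n}0.png",c["color"][:,:,::-1])
    print(n,c["mtx"],c["dist_coeffs"],c["extrinsics"])
E
```

```text
pics
{'time_s': 0.0, 'qpos': array([76.49511297, 18.43848613, -4.01562419, 83.17550087,  1.29448069,
       78.5412553 , -3.26074912]), 'joint_velocities': array([ 0.03555363, -0.01897558,  0.09264617, -0.08271057,  0.04994957,
       -0.03784435, -0.05101486]), 'effort': array([ 2.26586608e-04, -4.91291535e+01, -4.03669160e-01, -3.12528241e+01,
       -6.36410387e-02,  4.36869403e-02,  1.86337852e-04]), 'tool_pos': array([ 0.16048947, -0.62924113,  0.19426284]), 'tool_rot': array([-1.79889974e+02,  5.29353815e-03,  1.43138902e+01]), 'force': array([0.66601293, 0.66722954, 0.3105716 ]), 'wrist_torque': array([-0.0045982 ,  0.05377383,  0.01514722]), 'grip_width': 0.08716833364303832}
scene [[620.34196193   0.         321.33526151]
 [  0.         620.34196193 238.15066738]
 [  0.           0.           1.        ]] [0.01518736 0.         0.         0.         0.        ] [[-0.35224832  0.93586145 -0.00919079  0.20727522]
 [ 0.78825506  0.29136809 -0.54199502 -0.4626977 ]
 [-0.50455434 -0.19816153 -0.84033144  1.76963169]
 [ 0.          0.          0.          1.        ]]
top [[435.69737353   0.         324.27583383]
 [  0.         435.69737353 243.52849757]
 [  0.           0.           1.        ]] [-0.08209922  0.          0.          0.          0.        ] [[-0.00511598 -0.99996868  0.00603897 -0.00209767]
 [-0.99521323  0.00450209 -0.09762353  0.58837369]
 [ 0.09759328 -0.00650951 -0.99520509  1.05843505]
 [ 0.          0.          0.          1.        ]]
```

View pics/scene0.png

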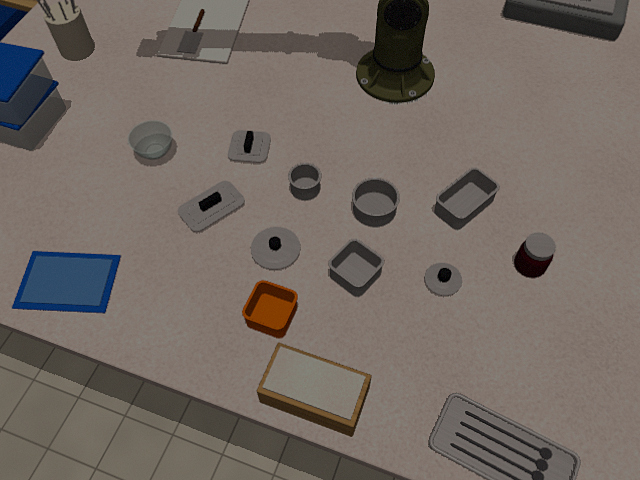

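View pics/top0.png

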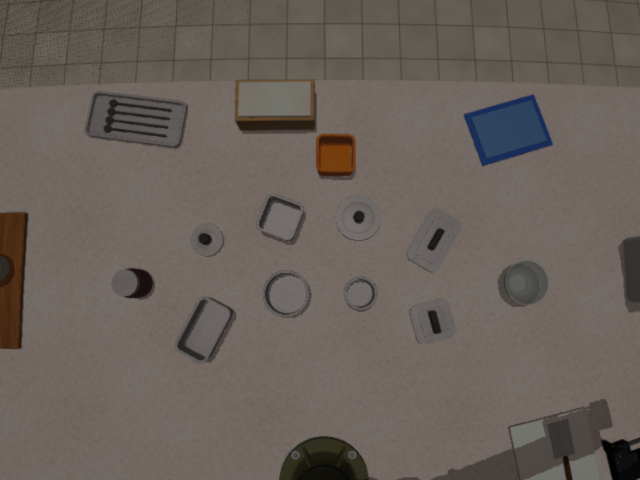

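The scene view shows four grey pots, four lids with black grips, and an orange square look-alike. In the top view the pots are: square (281,218), large (288,293), small (360,293), oblong (206,329). The lids are: small (207,239), large (358,218), oblong (434,240), square (432,321). The orange one at (336,155) is the one to leave alone. I'll enlarge the crop to confirm.

```bash
python3 - <<'E'
import cv2
a=cv2.imread("pics/top0.png")[180:380,160:480]
a=cv2.resize(a,(800,500),interpolation=cv2.INTER_CUBIC)
cv2.imwrite("pics/crop0.png",cv2.convertScaleAbs(a,alpha=1.4))
E
```

```text
(no output)
```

View pics/crop0.png

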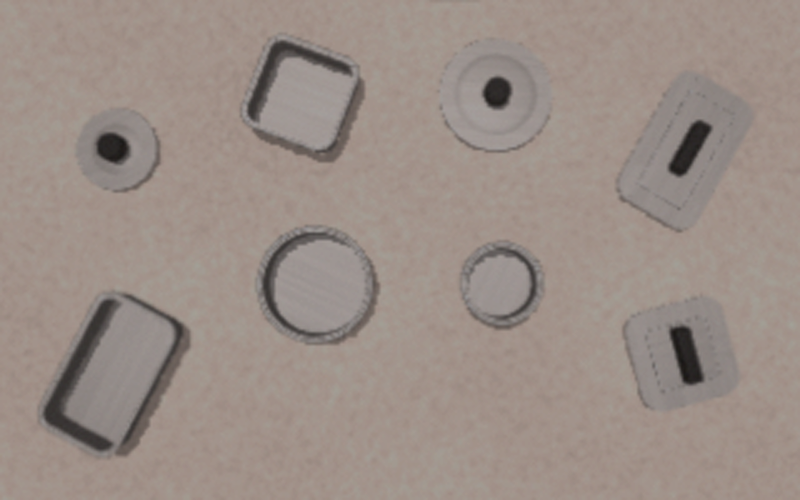

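```bash
cat > h.py <<'E'
import cv2, numpy as np
def cast(cam,uv,z):
    uv=np.asarray(uv,float).reshape(-1,1,2)
    n=cv2.undistortPoints(uv,cam["mtx"],cam["dist_coeffs"]).reshape(-1,2)
    E=cam["extrinsics"];R,t=E[:3,:3],E[:3,3];C=-R.T@t
    d=np.c_[n,np.ones(len(n))]@R
    return (C+d*((z-C[2])/d[:,2])[:,None])[:,:2],C
E
python3 - <<'E'
from h import *
from cell import imaging
cam=imaging.read_camera("top"); im=cam["color"].astype(int)
sat=im[:,:,0]-im[:,:,2]
for p in [(288,293),(281,218),(250,200),(230,270),(346,218),(205,330),(300,260)]: print(p,im[p[1],p[0]],sat[p[1],p[0]])
b=cv2.GaussianBlur(sat.astype(np.float32),(3,3),0)
m=((b<9)*255).astype(np.uint8)
m=cv2.morphologyEx(m,cv2.MORPH_OPEN,np.ones((3,3),np.uint8))
cv2.imwrite("pics/mask.png",m)
cs,_=cv2.findContours(m,cv2.RETR_EXTERNAL,cv2.CHAIN_APPROX_NONE)
names={"pot_square":(281,218),"pot_large":(288,293),"pot_small":(360,293),"pot_oblong":(206,329),"lid_small":(207,239),"lid_large":(358,218),"lid_oblong":(434,240),"lid_square":(432,321)}
for k,p in names.items():
    for c in cs:
        if cv2.pointPolygonTest(c,p,True)>-3 and cv2.contourArea(c)>200:
            z=.055 if k[0]=='p' else .0125
            w,C=cast(cam,c,z); w=w.astype(np.float32)
            r=cv2.minAreaRect(w*1000); ce,rad=cv2.minEnclosingCircle(w*1000)
            print(k,cv2.contourArea(c),r,ce,rad)
print(C)
E
```

```text
(288, 293) [112 107 105] 7
(281, 218) [116 110 108] 8
(250, 200) [116 106 101] 15
(230, 270) [117 107 101] 16
(346, 218) [114 108 106] 8
(205, 330) [106 101  98] 8
(300, 260) [117 107 101] 16
pot_square 1472.0 ((651.6188354492188, 102.96650695800781), (100.49052429199219, 98.35527801513672), 69.48806762695312) (650.7098388671875, 102.38420104980469) 62.787410736083984
pot_large 1618.0 ((465.3620300292969, 89.42230987548828), (108.70256805419922, 108.06007385253906), 89.81949615478516) (464.8097229003906, 89.62069702148438) 56.179588317871094
pot_small 794.0 ((465.5320129394531, -91.63024139404297), (74.99667358398438, 76.9444580078125), 89.49443817138672) (464.908203125, -91.38671112060547) 39.7702751159668
pot_oblong 2208.5 ((380.3636474609375, 286.230224609375), (92.68470001220703, 151.55718994140625), 62.66950607299805) (381.4149169921875, 286.0458068847656) 82.26956176757812
lid_small 717.0 ((601.7455444335938, 294.93212890625), (77.65499877929688, 78.6688232421875), 26.496580123901367) (601.121826171875, 294.9210205078125) 40.47313690185547
lid_large 1395.5 ((655.3087768554688, -90.23310089111328), (110.00292205810547, 108.38080596923828), 89.7523422241211) (655.5289306640625, -90.24665832519531) 55.966270446777344
lid_oblong 1816.5 ((598.6455688476562, -283.8185729980469), (87.53981018066406, 148.5084228515625), 59.204673767089844) (597.5595092773438, -284.2444763183594) 78.94024658203125
lid_square 1406.0 ((393.40673828125, -275.184814453125), (99.00812530517578, 99.49903869628906), 13.225826263427734) (392.3930969238281, -275.0780334472656) 61.59867858886719
[0.4822504  0.00214338 1.11081174]
```

View pics/mask.png

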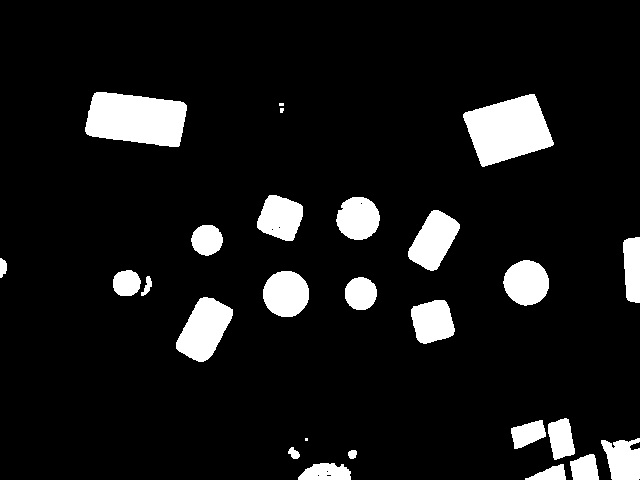

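```bash
cat > go.py <<'E'
import sys, math, numpy as np
from scipy.spatial.transform import Rotation as Ro
from cell import sensors
o=sensors.get_obs(); p=o["tool_pos"]; R=Ro.from_euler("xyz",o["tool_rot"],degrees=True)
print("t %.2f"%o["time_s"],"pos",p.round(4),"rot",o["tool_rot"].round(2),"F",o["force"].round(1),"grip %.4f"%o["grip_width"],"q1,q7",o["qpos"][[0,6]].round(0))
a=list(map(float,sys.argv[1:]))
if a:
    x,y,z=a[:3]
    d=R.inv().apply(np.array([x,y,z])-p)/0.03
    print("units dx %.2f dy %.2f dz %.2f"%tuple(d), "rows>=%d"%math.ceil(max(abs(d[:2]))))
    if len(a)>3:
        e=-(a[3]-o["tool_rot"][2]); print("rz units %.2f"%(e/10))
E
python3 go.py .393 -.275 .14 13.2
python3 - <<'E'
from h import *
from cell import imaging
for n,t in (("top",45),("scene",45)):
    cam=imaging.read_camera(n); g=cam["color"].max(2)
    m=(g<t).astype(np.uint8)
    for c in cv2.findContours(m,cv2.RETR_EXTERNAL,cv2.CHAIN_APPROX_NONE)[0]:
        if 40<cv2.contourArea(c)<500:
            M=cv2.moments(c);uv=(M["m10"]/M["m00"],M["m01"]/M["m00"])
            w,_=cast(cam,[uv],.038); r=cv2.minAreaRect((cast(cam,c,.041)[0]*1000).astype(np.float32))
            if .3<w[0,0]<.8 and abs(w[0,1])<.4: print(n,np.round(uv),w.round(4),np.round(r[1]),round(r[2],1))
E
```

```text
t 0.15 pos [ 0.1605 -0.6294  0.1945] rot [-1.7992e+02  1.0000e-02  1.4310e+01] F [ 0.9 -0.8  0.9] grip 0.0870 q1,q7 [76. -3.]
units dx 10.43 dy -9.53 dz 1.83 rows>=11
rz units 0.11
top [434. 322.] [[ 0.3937 -0.2734]] [55. 18.] 14.0
top [190. 335.] [[0.3643 0.3257]] [140.  62.] 0.7
top [204. 239.] [[0.6008 0.2931]] [28. 25.] 89.7
top [435. 239.] [[ 0.5979 -0.282 ]] [17. 56.] 58.8
top [358. 217.] [[ 0.6547 -0.0903]] [23. 26.] 62.9
scene [348. 281.] [[0.694  0.1024]] [ 58. 111.] 20.3
scene [444. 275.] [[0.6055 0.2967]] [34. 26.] 14.8
scene [274. 243.] [[ 0.66   -0.0878]] [36. 25.] 23.2
scene [370. 216.] [[0.5108 0.0937]] [ 53. 100.] 13.4
scene [452. 213.] [[0.4362 0.2711]] [ 81. 153.] 58.3
scene [210. 201.] [[ 0.6039 -0.28  ]] [31. 58.] 58.9
scene [305. 190.] [[ 0.4929 -0.0773]] [44. 69.] 25.6
scene [391. 193.] [[0.4306 0.1195]] [71. 31.] 59.6
scene [248. 142.] [[ 0.3994 -0.2712]] [71. 19.] 15.4
```

>>> carry_out --plan '[{"fingers": -1, "dx": 0.87, "dy": -0.79, "dz": 0.15}, {"fingers": -1, "dx": 0.87, "dy": -0.79, "dz": 0.15}, {"fingers": -1, "dx": 0.87, "dy": -0.79, "dz": 0.15}, {"fingers": -1, "dx": 0.87, "dy": -0.79, "dz": 0.15}, {"fingers": -1, "dx": 0.87, "dy": -0.79, "dz": 0.15}, {"fingers": -1, "dx": 0.87, "dy": -0.79, "dz": 0.15}, {"fingers": -1, "dx": 0.87, "dy": -0.79, "dz": 0.15}, {"fingers": -1, "dx": 0.87, "dy": -0.79, "dz": 0.15}, {"fingers": -1, "dx": 0.87, "dy": -0.79, "dz": 0.15}, {"fingers": -1, "dx": 0.87, "dy": -0.79, "dz": 0.15}, {"fingers": -1, "dx": 0.87, "dy": -0.79, "dz": 0.15}, {"fingers": -1, "dx": 0.87, "dy": -0.79, "dz": 0.15}]' --force 25

```text
validation failed for argument at $.pl...
```

```bash
python3 go.py .3935 -.2745 .018 13.5;  python3 - <<'E'
from cell import imaging
import cv2
c=imaging.read_camera("wrist"); cv2.imwrite("pics/w1.png",c["color"][:,:,::-1]); print(c["mtx"],c["tool_from_camera"])
E
```

```text
t 0.25 pos [ 0.1606 -0.6296  0.1949] rot [-179.95    0.     14.31] F [0.5 0.5 0.6] grip 0.0869 q1,q7 [76. -3.]
units dx 10.45 dy -9.54 dz 5.90 rows>=11
rz units 0.08
[[351.831322     0.         321.44070563]
 [  0.         351.831322   237.08355814]
 [  0.           0.           1.        ]] [[ 8.39663933e-04 -9.70878379e-01 -2.39571425e-01  6.58960924e-02]
 [ 9.99999647e-01  8.21263779e-04  1.76633711e-04  6.04863848e-04]
 [ 2.52614835e-05 -2.39571489e-01  9.70878726e-01 -1.89803511e-01]
 [ 0.00000000e+00  0.00000000e+00  0.00000000e+00  1.00000000e+00]]
```

View pics/w1.png

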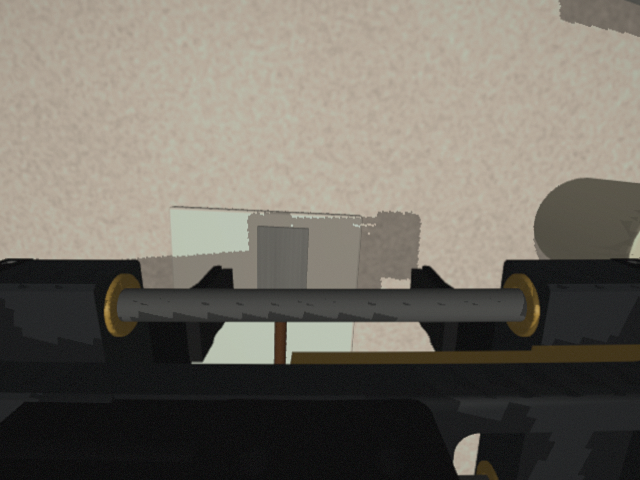

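The plan was refused, so the arm hasn't moved and the wrist view still shows the notepad at the start pose. Next I'll try one row with every key filled in.

>>> carry_out --plan '[{"fingers": -1, "dx": 0.87, "dy": -0.79, "dz": 0.15, "rx": 0, "ry": 0, "rz": 0}]' --force 25

```text
time_s: 0.42
tool_pos: [0.1776, -0.602, 0.1906]
tool_rot: [179.9, 0.1, 14.0]
force: [0.4, 0.2, 0.2]
grip_width: 0.0871
```

>>> carry_out --plan '[{"fingers": -1, "dx": 0.87, "dy": -0.8, "dz": 0.15, "rx": 0, "ry": 0, "rz": 0}, {"fingers": -1, "dx": 0.87, "dy": -0.8, "dz": 0.15, "rx": 0, "ry": 0, "rz": 0}, {"fingers": -1, "dx": 0.87, "dy": -0.8, "dz": 0.15, "rx": 0, "ry": 0, "rz": 0}, {"fingers": -1, "dx": 0.87, "dy": -0.8, "dz": 0.15, "rx": 0, "ry": 0, "rz": 0}, {"fingers": -1, "dx": 0.87, "dy": -0.8, "dz": 0.15, "rx": 0, "ry": 0, "rz": 0}, {"fingers": -1, "dx": 0.87, "dy": -0.8, "dz": 0.15, "rx": 0, "ry": 0, "rz": 0}, {"fingers": -1, "dx": 0.87, "dy": -0.8, "dz": 0.15, "rx": 0, "ry": 0, "rz": 0}, {"fingers": -1, "dx": 0.87, "dy": -0.8, "dz": 0.15, "rx": 0, "ry": 0, "rz": 0}, {"fingers": -1, "dx": 0.87, "dy": -0.8, "dz": 0.15, "rx": 0, "ry": 0, "rz": 0}, {"fingers": -1, "dx": 0.87, "dy": -0.8, "dz": 0.15, "rx": 0, "ry": 0, "rz": 0}, {"fingers": -1, "dx": 0.87, "dy": -0.8, "dz": 0.15, "rx": 0, "ry": 0, "rz": 0}, {"fingers": -1, "dx": 0, "dy": 0, "dz": 0, "rx": 0, "ry": 0, "rz": 0}]'

```text
time_s: 1.92
tool_pos: [0.3945, -0.2708, 0.1413]
tool_rot: [-180.0, -0.0, 14.6]
force: [-0.4, -0.1, -0.7]
grip_width: 0.0872
```

```bash
python3 go.py .3935 -.2745 .018 13.5;  python3 - <<'E'
from cell import imaging
import cv2
c=imaging.read_camera("wrist"); cv2.imwrite("pics/w2.png",c["color"][:,:,::-1])
E
```

```text
t 1.93 pos [ 0.3945 -0.2708  0.1413] rot [-1.7997e+02 -2.0000e-02  1.4630e+01] F [-0.4 -0.1 -0.7] grip 0.0872 q1,q7 [ 54. -44.]
units dx -0.06 dy 0.11 dz 4.11 rows>=1
rz units 0.11
```

View pics/w2.png

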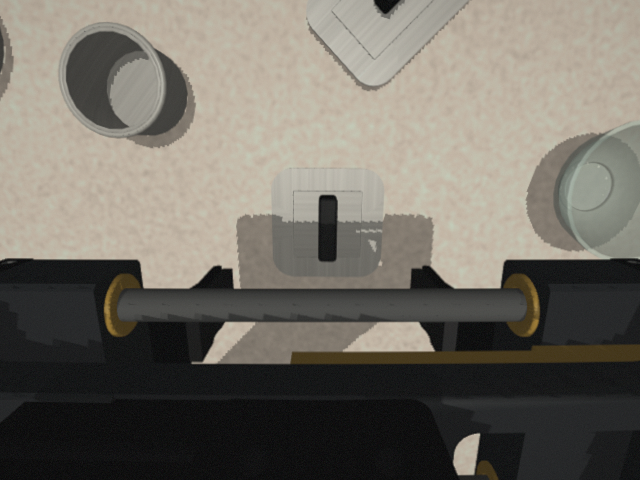

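The wrist view shows the square lid's bar at (328,228), vertical and between the fingers. Going down to grasp it.

>>> carry_out --plan '[{"fingers": -1, "dx": -0.06, "dy": 0.11, "dz": 1, "rx": 0, "ry": 0, "rz": 0.1}, {"fingers": -1, "dx": 0, "dy": 0, "dz": 1, "rx": 0, "ry": 0, "rz": 0}, {"fingers": -1, "dx": 0, "dy": 0, "dz": 1, "rx": 0, "ry": 0, "rz": 0}, {"fingers": -1, "dx": 0, "dy": 0, "dz": 0.7, "rx": 0, "ry": 0, "rz": 0}, {"fingers": -1, "dx": 0, "dy": 0, "dz": 0.4, "rx": 0, "ry": 0, "rz": 0}, {"fingers": 1, "dx": 0, "dy": 0, "dz": 0, "rx": 0, "ry": 0, "rz": 0}, {"fingers": 1, "dx": 0, "dy": 0, "dz": 0, "rx": 0, "ry": 0, "rz": 0}, {"fingers": 1, "dx": 0, "dy": 0, "dz": 0, "rx": 0, "ry": 0, "rz": 0}, {"fingers": 1, "dx": 0, "dy": 0, "dz": 0, "rx": 0, "ry": 0, "rz": 0}, {"fingers": 1, "dx": 0, "dy": 0, "dz": 0, "rx": 0, "ry": 0, "rz": 0}]'

```text
time_s: 3.22
tool_pos: [0.3922, -0.2774, 0.0186]
tool_rot: [180.0, -0.0, 13.3]
force: [0.5, 0.0, 0.7]
grip_width: 0.0452
```

```bash
python3 go.py .3935 -.2745 .14 69.5
```

```text
t 3.23 pos [ 0.3922 -0.2774  0.0186] rot [ 1.7997e+02 -1.0000e-02  1.3320e+01] F [0.5 0.  0.7] grip 0.0452 q1,q7 [ 53. -48.]
units dx 0.06 dy -0.08 dz -4.05 rows>=1
rz units -5.62
```

>>> carry_out --plan '[{"fingers": 1, "dx": 0, "dy": 0, "dz": 0, "rx": 0, "ry": 0, "rz": 0}, {"fingers": 1, "dx": 0, "dy": 0, "dz": 0, "rx": 0, "ry": 0, "rz": 0}, {"fingers": 1, "dx": 0, "dy": 0, "dz": 0, "rx": 0, "ry": 0, "rz": 0}, {"fingers": 1, "dx": 0, "dy": 0, "dz": 0, "rx": 0, "ry": 0, "rz": 0}, {"fingers": 1, "dx": 0, "dy": 0, "dz": 0, "rx": 0, "ry": 0, "rz": 0}, {"fingers": 1, "dx": 0, "dy": 0, "dz": 0, "rx": 0, "ry": 0, "rz": 0}]'

```text
time_s: 3.98
tool_pos: [0.3921, -0.2773, 0.0183]
tool_rot: [180.0, 0.0, 13.3]
force: [-0.3, -0.5, -0.4]
grip_width: 0.0006
```

>>> carry_out --plan '[{"fingers": 1, "dx": 0, "dy": 0, "dz": -0.4, "rx": 0, "ry": 0, "rz": 0}, {"fingers": 1, "dx": 0, "dy": 0, "dz": -1, "rx": 0, "ry": 0, "rz": 0}, {"fingers": 1, "dx": 0, "dy": 0, "dz": -1, "rx": 0, "ry": 0, "rz": -0.9}, {"fingers": 1, "dx": 0, "dy": 0, "dz": -1, "rx": 0, "ry": 0, "rz": -0.9}, {"fingers": 1, "dx": 0, "dy": 0, "dz": -0.8, "rx": 0, "ry": 0, "rz": -0.9}, {"fingers": 1, "dx": 0, "dy": 0, "dz": 0, "rx": 0, "ry": 0, "rz": -0.9}, {"fingers": 1, "dx": 0, "dy": 0, "dz": 0, "rx": 0, "ry": 0, "rz": -0.9}, {"fingers": 1, "dx": 0, "dy": 0, "dz": 0, "rx": 0, "ry": 0, "rz": -0.9}, {"fingers": 1, "dx": 0, "dy": 0, "dz": 0, "rx": 0, "ry": 0, "rz": -0.2}, {"fingers": 1, "dx": 0, "dy": 0, "dz": 0, "rx": 0, "ry": 0, "rz": 0}]'

```text
time_s: 5.22
tool_pos: [0.3922, -0.2774, 0.1448]
tool_rot: [180.0, 0.0, 69.2]
force: [0.5, -0.1, -0.2]
grip_width: 0.0005
```

```bash
python3 go.py .654 .105 .14 69.5;python3 - <<'E'
from cell import imaging
import cv2
c=imaging.read_camera("wrist"); cv2.imwrite("pics/w3.png",c["color"][:,:,::-1])
E
```

```text
t 5.22 pos [ 0.3922 -0.2774  0.1448] rot [1.7997e+02 2.0000e-02 6.9200e+01] F [ 0.5 -0.1 -0.2] grip 0.0005 q1,q7 [56. 11.]
units dx 15.01 dy 3.63 dz 0.16 rows>=16
rz units -0.03
```

View pics/w3.png

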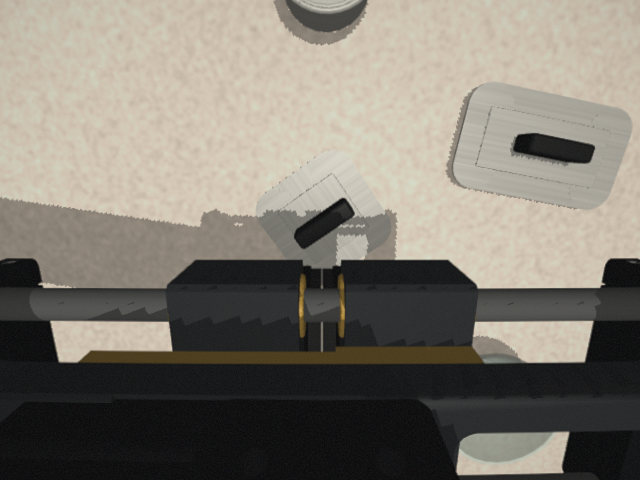

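The gripper closed on nothing: opening is 0.6 mm and the lid is still on the counter with its bar at (325,223). I'll locate the bar from the wrist view and find out why.

```bash
cat >> h.py <<'E'
def wristcam():
    from cell import sensors, imaging
    from scipy.spatial.transform import Rotation as Ro
    o=sensors.get_obs(); c=imaging.read_camera("wrist")
    T=np.eye(4);T[:3,:3]=Ro.from_euler("xyz",o["tool_rot"],degrees=True).as_matrix();T[:3,3]=o["tool_pos"]
    c["extrinsics"]=np.linalg.inv(T@c["tool_from_camera"])
    return c,o
E
python3 - <<'E'
from h import *
c,o=wristcam()
m=(c["color"].max(2)<60).astype(np.uint8)
for uv in [(325,223),(554,148),(328,5)]: print(uv,cast(c,[uv],.041)[0])
# project TCP, and points of lid into the image
for P in [(.3935,-.2745,.041),(.598,-.283,.041),tuple(o["tool_pos"])]:
    print(P,cv2.projectPoints(np.array([P]),cv2.Rodrigues(c["extrinsics"][:3,:3])[0],c["extrinsics"][:3,3],c["mtx"],c["dist_coeffs"])[0].ravel())
from cell import imaging
for n in("scene","top"):
    c=imaging.read_camera(n)["color"][:,:,::-1]
    a=c[60:280,130:410] if n=="scene" else c[200:400,320:560]
    cv2.imwrite(f"pics/{n}3.png",cv2.resize(a,None,fx=2.5,fy=2.5))
E
```

```text
(325, 223) [[ 0.39784158 -0.27420505]]
(554, 148) [[ 0.5953978 -0.2819137]]
(328, 5) [[ 0.45838848 -0.11964403]]
(0.3935, -0.2745, 0.041) [320.35253768 225.08787396]
(0.598, -0.283, 0.041) [557.34000216 148.14833807]
(np.float64(0.39217118703237375), np.float64(-0.2773218059938192), np.float64(0.14466168866279108)) [319.57958948 268.21608501]
```

View pics/scene3.png

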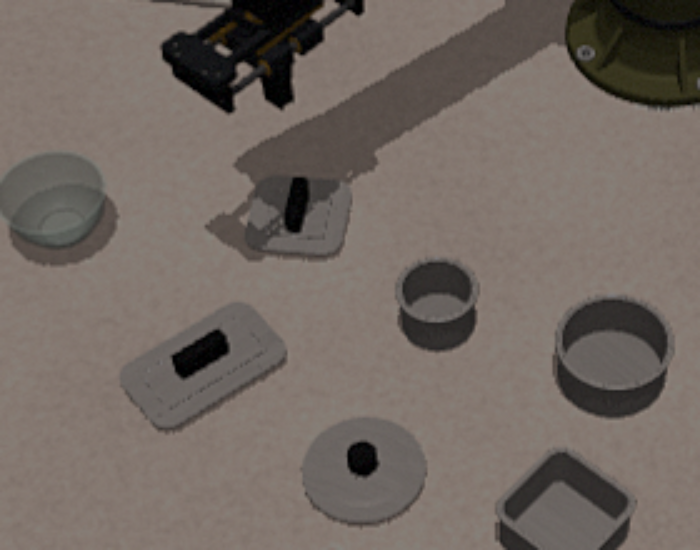

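View pics/top3.png

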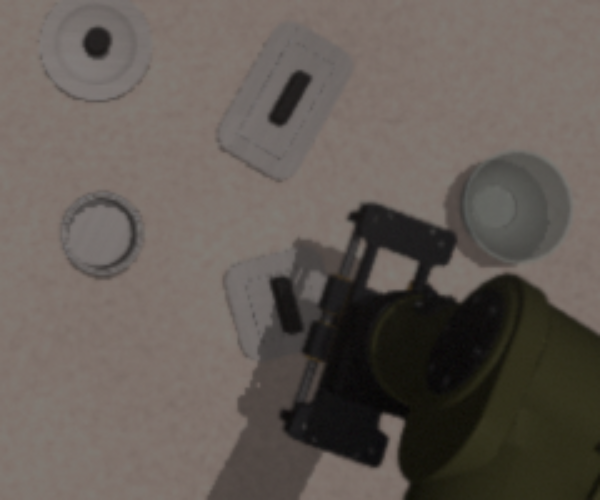

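```bash
python3 - <<'E'
from h import *
from cell import imaging
c,o=wristcam()
p=o["tool_pos"];print(p)
for n in("scene","top"):
    c=imaging.read_camera(n)
    for P in [p,p+[0,0,.07],np.array([.3935,-.2745,.041])]:
        print(n,P.round(3),cv2.projectPoints(P[None],cv2.Rodrigues(c["extrinsics"][:3,:3])[0],c["extrinsics"][:3,3],c["mtx"],c["dist_coeffs"])[0].ravel())
    uv=(243,102) if n=="scene" else (447,330)
    print(cast(c,[uv],p[2] if n=="scene" else .19)[0])
    a=c["color"][:,:,::-1][50:150,180:290] if n=="scene" else c["color"][:,:,::-1][270:400,400:530]
    cv2.imwrite(f"pics/{n}4.png",cv2.convertScaleAbs(cv2.resize(a,None,fx=5,fy=5,interpolation=cv2.INTER_CUBIC),alpha=2))
E
```

```text
[ 0.39209589 -0.27729766  0.14440983]
scene [ 0.392 -0.277  0.144] [242.27702274 109.18100959]
scene [ 0.392 -0.277  0.214] [238.76468643  87.61307968]
scene [ 0.394 -0.274  0.041] [247.75387582 138.77501357]
[[ 0.36950159 -0.28567515]]
top [ 0.392 -0.277  0.144] [448.11377798 326.13389675]
top [ 0.392 -0.277  0.214] [457.88196859 329.18610669]
top [ 0.394 -0.274  0.041] [434.84370661 321.77547331]
[[ 0.38829923 -0.2615415 ]]
```

View pics/scene4.png

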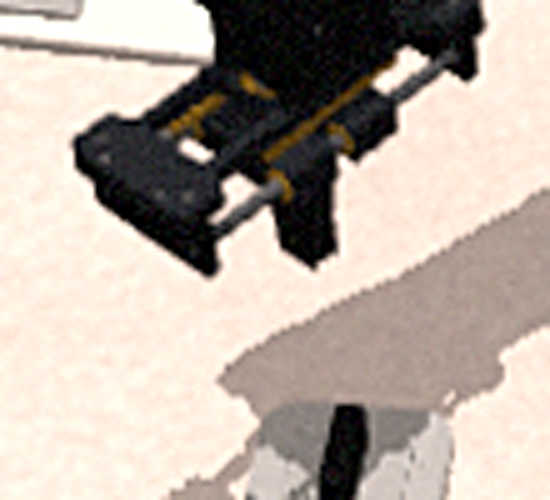

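View pics/top4.png

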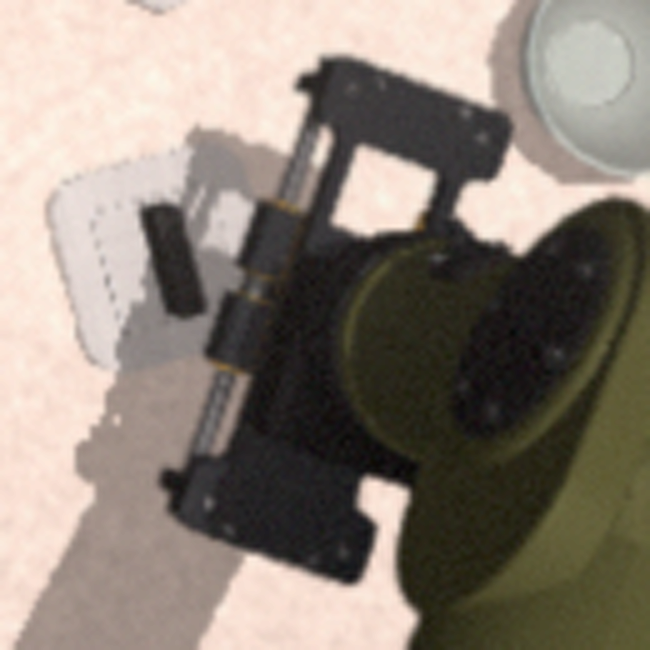

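In the scene view the fingertips are at (243,102), but the reported TCP projects to (242,109). So the real tips look about 20 mm higher than reported, and the fingers closed just above the bar. I'll go back, open, and lower in steps, checking against the picture and the force reading.

>>> carry_out --plan '[{"fingers": -1, "dx": 0, "dy": 0, "dz": 0, "rx": 0, "ry": 0, "rz": 0.9}, {"fingers": -1, "dx": 0, "dy": 0, "dz": 0, "rx": 0, "ry": 0, "rz": 0.9}, {"fingers": -1, "dx": 0, "dy": 0, "dz": 0, "rx": 0, "ry": 0, "rz": 0.9}, {"fingers": -1, "dx": 0, "dy": 0, "dz": 0, "rx": 0, "ry": 0, "rz": 0.9}, {"fingers": -1, "dx": 0, "dy": 0, "dz": 0, "rx": 0, "ry": 0, "rz": 0.9}, {"fingers": -1, "dx": 0, "dy": 0, "dz": 0.5, "rx": 0, "ry": 0, "rz": 0.9}, {"fingers": -1, "dx": 0, "dy": -0.05, "dz": 1, "rx": 0, "ry": 0, "rz": 0.2}, {"fingers": -1, "dx": 0, "dy": -0.05, "dz": 1, "rx": 0, "ry": 0, "rz": 0}, {"fingers": -1, "dx": 0, "dy": 0, "dz": 1, "rx": 0, "ry": 0, "rz": 0}, {"fingers": -1, "dx": 0, "dy": 0, "dz": 0.7, "rx": 0, "ry": 0, "rz": 0}, {"fingers": -1, "dx": 0, "dy": 0, "dz": 0, "rx": 0, "ry": 0, "rz": 0}]'

```text
time_s: 6.95
tool_pos: [0.39, -0.2734, 0.0169]
tool_rot: [-179.8, 0.1, 13.3]
force: [0.4, 0.5, 0.4]
grip_width: 0.0867
```

```bash
python3 go.py .3935 -.2745 .0 13.5; python3 - <<'E'
from h import *
from cell import imaging
c,o=wristcam(); cv2.imwrite("pics/w5.png",c["color"][:,:,::-1])
p=o["tool_pos"]
c=imaging.read_camera("scene")
for s in (-.05,0,.05): 
    P=p+[-.0*s,0,0]; 
a=c["color"][:,:,::-1][70:180,190:300]
cv2.imwrite(f"pics/scene5.png",cv2.convertScaleAbs(cv2.resize(a,None,fx=5,fy=5,interpolation=cv2.INTER_CUBIC),alpha=2))
E
```

```text
t 6.95 pos [ 0.39   -0.2734  0.0169] rot [-1.7982e+02  1.2000e-01  1.3310e+01] F [0.4 0.5 0.4] grip 0.0867 q1,q7 [ 54. -48.]
units dx 0.11 dy 0.06 dz 0.56 rows>=1
rz units -0.02
```

View pics/scene5.png

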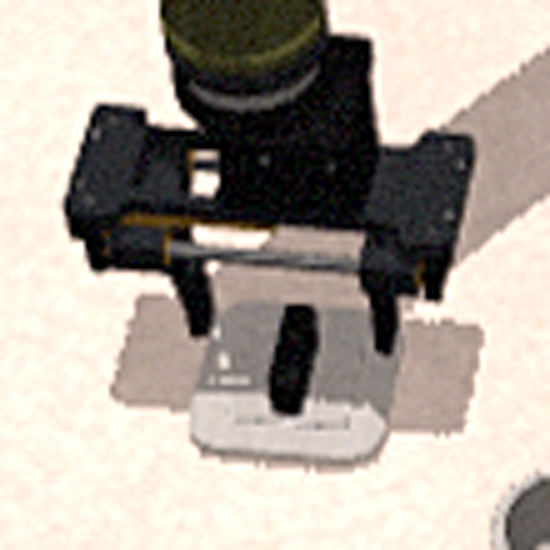

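View pics/w5.png

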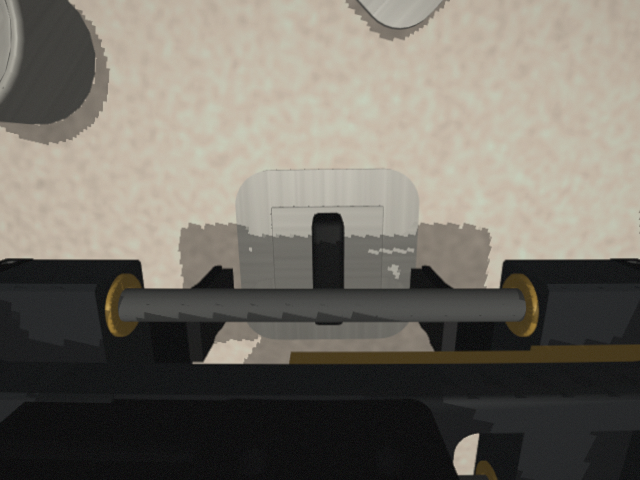

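```bash
python3 - <<'E'
from h import *
from cell import imaging
c=imaging.read_camera("scene")
for z in (.01,.02,.03,.04,.05,.06): print(z,cast(c,[(230,137),(267,141),(248.5,139)],z)[0].round(4).tolist())
E
```

```text
0.01 [[0.3797, -0.3357], [0.3589, -0.2385], [0.3693, -0.287]]
0.02 [[0.3875, -0.3306], [0.3668, -0.2342], [0.3771, -0.2823]]
0.03 [[0.3952, -0.3255], [0.3747, -0.2299], [0.3849, -0.2776]]
0.04 [[0.403, -0.3203], [0.3826, -0.2256], [0.3928, -0.2729]]
0.05 [[0.4107, -0.3152], [0.3905, -0.2213], [0.4006, -0.2681]]
0.06 [[0.4185, -0.3101], [0.3984, -0.217], [0.4084, -0.2634]]
```

Casting the ray through the tips' midpoint (248,139) puts them at z ≈ 0.038, against a reported 0.017. So the tips sit about 20 mm above the reported TCP, and I'll apply that offset from here on. Lowering 16 mm more and closing.

>>> carry_out --plan '[{"fingers": -1, "dx": 0.1, "dy": 0.02, "dz": 0.35, "rx": 0, "ry": 0, "rz": 0}, {"fingers": -1, "dx": 0, "dy": 0, "dz": 0.18, "rx": 0, "ry": 0, "rz": 0}, {"fingers": 1, "dx": 0, "dy": 0, "dz": 0, "rx": 0, "ry": 0, "rz": 0}, {"fingers": 1, "dx": 0, "dy": 0, "dz": 0, "rx": 0, "ry": 0, "rz": 0}, {"fingers": 1, "dx": 0, "dy": 0, "dz": 0, "rx": 0, "ry": 0, "rz": 0}, {"fingers": 1, "dx": 0, "dy": 0, "dz": 0, "rx": 0, "ry": 0, "rz": 0}, {"fingers": 1, "dx": 0, "dy": 0, "dz": 0, "rx": 0, "ry": 0, "rz": 0}, {"fingers": 1, "dx": 0, "dy": 0, "dz": 0, "rx": 0, "ry": 0, "rz": 0}, {"fingers": 1, "dx": 0, "dy": 0, "dz": 0, "rx": 0, "ry": 0, "rz": 0}, {"fingers": 1, "dx": 0, "dy": 0, "dz": 0, "rx": 0, "ry": 0, "rz": 0}, {"fingers": 1, "dx": 0, "dy": 0, "dz": 0, "rx": 0, "ry": 0, "rz": 0}, {"fingers": 1, "dx": 0, "dy": 0, "dz": 0, "rx": 0, "ry": 0, "rz": 0}]'

```text
time_s: 8.6
tool_pos: [0.3944, -0.2744, 0.0025]
tool_rot: [180.0, -0.0, 13.3]
force: [-0.0, -1.0, 0.2]
grip_width: 0.0158
```

Gripped: the opening is 15.8 mm, which is the bar's thickness. Lifting and turning.

>>> carry_out --plan '[{"fingers": 1, "dx": 0, "dy": 0, "dz": -0.4, "rx": 0, "ry": 0, "rz": 0}, {"fingers": 1, "dx": 0, "dy": 0, "dz": -1, "rx": 0, "ry": 0, "rz": 0}, {"fingers": 1, "dx": 0, "dy": 0, "dz": -1, "rx": 0, "ry": 0, "rz": -0.9}, {"fingers": 1, "dx": 0, "dy": 0, "dz": -1, "rx": 0, "ry": 0, "rz": -0.9}, {"fingers": 1, "dx": 0, "dy": 0, "dz": -0.6, "rx": 0, "ry": 0, "rz": -0.9}, {"fingers": 1, "dx": 0, "dy": 0, "dz": 0, "rx": 0, "ry": 0, "rz": -0.9}, {"fingers": 1, "dx": 0, "dy": 0, "dz": 0, "rx": 0, "ry": 0, "rz": -0.9}, {"fingers": 1, "dx": 0, "dy": 0, "dz": 0, "rx": 0, "ry": 0, "rz": -0.9}, {"fingers": 1, "dx": 0, "dy": 0, "dz": 0, "rx": 0, "ry": 0, "rz": -0.2}, {"fingers": 1, "dx": 0, "dy": 0, "dz": 0, "rx": 0, "ry": 0, "rz": 0}]'

```text
time_s: 9.85
tool_pos: [0.3945, -0.2743, 0.1228]
tool_rot: [180.0, 0.0, 69.2]
force: [-0.1, -0.2, -0.7]
grip_width: 0.0159
```

```bash
python3 go.py .654 .105 .12 69.5
```

```text
t 9.85 pos [ 0.3945 -0.2743  0.1228] rot [1.7998e+02 1.0000e-02 6.9200e+01] F [-0.1 -0.2 -0.7] grip 0.0159 q1,q7 [57. 10.]
units dx 14.89 dy 3.60 dz 0.09 rows>=15
rz units -0.03
```

>>> carry_out --plan '[{"fingers": 1, "dx": 0.5, "dy": 0.12, "dz": 0, "rx": 0, "ry": 0, "rz": 0}, {"fingers": 1, "dx": 1, "dy": 0.25, "dz": 0, "rx": 0, "ry": 0, "rz": 0}, {"fingers": 1, "dx": 1, "dy": 0.25, "dz": 0, "rx": 0, "ry": 0, "rz": 0}, {"fingers": 1, "dx": 1, "dy": 0.25, "dz": 0, "rx": 0, "ry": 0, "rz": 0}, {"fingers": 1, "dx": 1, "dy": 0.25, "dz": 0, "rx": 0, "ry": 0, "rz": 0}, {"fingers": 1, "dx": 1, "dy": 0.25, "dz": 0, "rx": 0, "ry": 0, "rz": 0}, {"fingers": 1, "dx": 1, "dy": 0.25, "dz": 0, "rx": 0, "ry": 0, "rz": 0}, {"fingers": 1, "dx": 1, "dy": 0.25, "dz": 0, "rx": 0, "ry": 0, "rz": 0}, {"fingers": 1, "dx": 1, "dy": 0.25, "dz": 0, "rx": 0, "ry": 0, "rz": 0}, {"fingers": 1, "dx": 1, "dy": 0.25, "dz": 0, "rx": 0, "ry": 0, "rz": 0}, {"fingers": 1, "dx": 1, "dy": 0.25, "dz": 0, "rx": 0, "ry": 0, "rz": 0}, {"fingers": 1, "dx": 1, "dy": 0.25, "dz": 0, "rx": 0, "ry": 0, "rz": 0}]'

```text
time_s: 11.35
tool_pos: [0.5973, 0.0204, 0.1224]
tool_rot: [-180.0, -0.0, 69.3]
force: [-0.3, 0.7, -0.9]
grip_width: 0.016
```

>>> carry_out --plan '[{"fingers": 1, "dx": 1, "dy": 0.25, "dz": 0, "rx": 0, "ry": 0, "rz": 0}, {"fingers": 1, "dx": 1, "dy": 0.25, "dz": 0, "rx": 0, "ry": 0, "rz": 0}, {"fingers": 1, "dx": 0.8, "dy": 0.2, "dz": 0, "rx": 0, "ry": 0, "rz": 0}, {"fingers": 1, "dx": 0.4, "dy": 0.1, "dz": 0, "rx": 0, "ry": 0, "rz": 0}, {"fingers": 1, "dx": 0, "dy": 0, "dz": 0, "rx": 0, "ry": 0, "rz": 0}]'

```text
time_s: 11.98
tool_pos: [0.6529, 0.1008, 0.1222]
tool_rot: [-180.0, -0.0, 69.4]
force: [0.6, 0.3, -0.8]
grip_width: 0.0156
```

```bash
python3 go.py .654 .105 .12 69.5; python3 - <<'E'
from h import *
from cell import imaging
c,o=wristcam(); cv2.imwrite("pics/w6.png",c["color"][:,:,::-1])
c=imaging.read_camera("scene")
a=c["color"][:,:,::-1][170:320,260:440]
cv2.imwrite(f"pics/scene6.png",cv2.convertScaleAbs(cv2.resize(a,None,fx=4,fy=4,interpolation=cv2.INTER_CUBIC),alpha=2))
E
```

```text
t 11.97 pos [0.6529 0.1008 0.1222] rot [-1.7995e+02 -2.0000e-02  6.9390e+01] F [ 0.6  0.3 -0.8] grip 0.0156 q1,q7 [ 19. -44.]
units dx 0.14 dy -0.02 dz 0.07 rows>=1
rz units -0.01
```

View pics/w6.png

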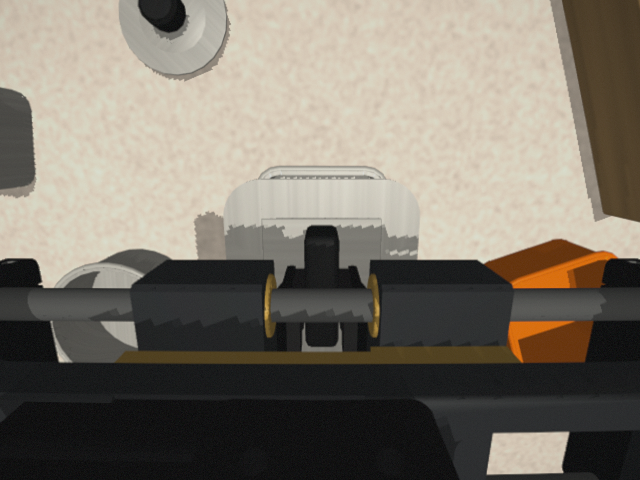

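View pics/scene6.png

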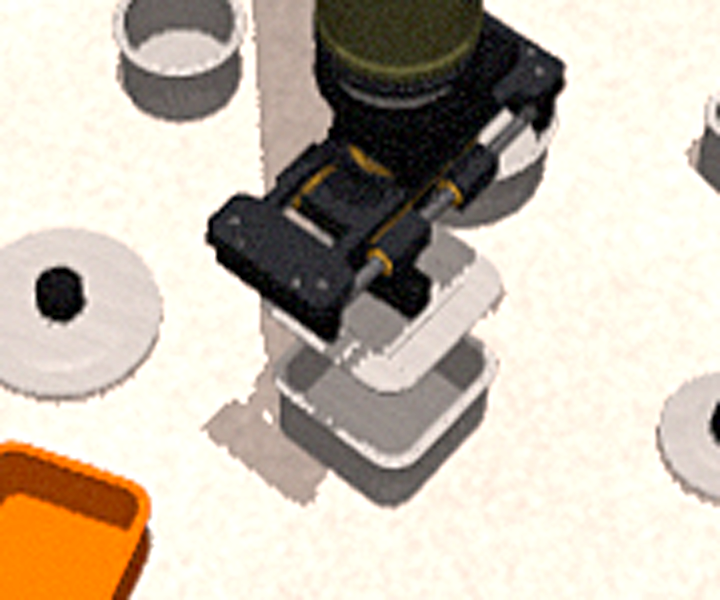

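In the wrist view the lid and the pot rim behind it (cols 262–385, row 170) are centred on col 322 and parallel. Lowering it slowly.

>>> carry_out --plan '[{"fingers": 1, "dx": 0.14, "dy": -0.02, "dz": 0.7, "rx": 0, "ry": 0, "rz": 0}, {"fingers": 1, "dx": 0, "dy": 0, "dz": 0.8, "rx": 0, "ry": 0, "rz": 0}, {"fingers": 1, "dx": 0, "dy": 0, "dz": 0.5, "rx": 0, "ry": 0, "rz": 0}, {"fingers": 1, "dx": 0, "dy": 0, "dz": 0.25, "rx": 0, "ry": 0, "rz": 0}, {"fingers": 1, "dx": 0, "dy": 0, "dz": 0.12, "rx": 0, "ry": 0, "rz": 0}, {"fingers": 1, "dx": 0, "dy": 0, "dz": 0.08, "rx": 0, "ry": 0, "rz": 0}, {"fingers": 1, "dx": 0, "dy": 0, "dz": 0, "rx": 0, "ry": 0, "rz": 0}]'

```text
time_s: 12.95
tool_pos: [0.6544, 0.1036, 0.0494]
tool_rot: [180.0, -0.0, 69.3]
force: [-0.3, -0.7, -0.6]
grip_width: 0.0156
```

```bash
python3 go.py .654 .105 .0475 69.5; python3 - <<'E'
from h import *
from cell import imaging
c=imaging.read_camera("scene")
a=c["color"][:,:,::-1][170:320,260:440]
cv2.imwrite(f"pics/scene7.png",cv2.convertScaleAbs(cv2.resize(a,None,fx=4,fy=4,interpolation=cv2.INTER_CUBIC),alpha=2))
E
```

```text
t 12.95 pos [0.6544 0.1036 0.0494] rot [ 1.7996e+02 -1.0000e-02  6.9310e+01] F [-0.3 -0.7 -0.6] grip 0.0156 q1,q7 [ 17. -46.]
units dx 0.04 dy -0.03 dz 0.06 rows>=1
rz units -0.02
```

View pics/scene7.png

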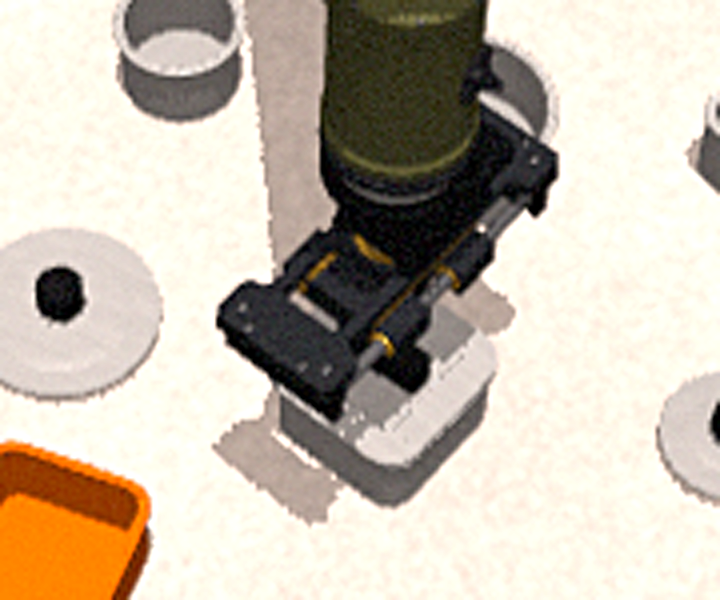

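>>> carry_out --plan '[{"fingers": 1, "dx": 0, "dy": 0, "dz": 0.08, "rx": 0, "ry": 0, "rz": 0}, {"fingers": 1, "dx": 0, "dy": 0, "dz": 0, "rx": 0, "ry": 0, "rz": 0}, {"fingers": -1, "dx": 0, "dy": 0, "dz": 0, "rx": 0, "ry": 0, "rz": 0}, {"fingers": -1, "dx": 0, "dy": 0, "dz": 0, "rx": 0, "ry": 0, "rz": 0}, {"fingers": -1, "dx": 0, "dy": 0, "dz": 0, "rx": 0, "ry": 0, "rz": 0}, {"fingers": -1, "dx": 0, "dy": 0, "dz": 0, "rx": 0, "ry": 0, "rz": 0}, {"fingers": -1, "dx": 0, "dy": 0, "dz": -0.5, "rx": 0, "ry": 0, "rz": 0}, {"fingers": -1, "dx": 0, "dy": 0, "dz": -1, "rx": 0, "ry": 0, "rz": 0}, {"fingers": -1, "dx": 0, "dy": 0, "dz": -1, "rx": 0, "ry": 0, "rz": 0}]'

```text
time_s: 14.12
tool_pos: [0.6543, 0.1037, 0.1234]
tool_rot: [180.0, -0.0, 69.3]
force: [1.1, 0.1, 0.2]
grip_width: 0.0779
```

```bash
python3 go.py .601 .2945 .12 ; python3 - <<'E'
from h import *
from cell import imaging
c,o=wristcam(); cv2.imwrite("pics/w8.png",c["color"][:,:,::-1])
c=imaging.read_camera("scene")
a=c["color"][:,:,::-1][170:320,260:440]
cv2.imwrite(f"pics/scene8.png",cv2.convertScaleAbs(cv2.resize(a,None,fx=4,fy=4,interpolation=cv2.INTER_CUBIC),alpha=2))
E
```

```text
t 14.12 pos [0.6543 0.1037 0.1234] rot [ 1.7997e+02 -2.0000e-02  6.9320e+01] F [1.1 0.1 0.2] grip 0.0779 q1,q7 [ 18. -44.]
units dx 5.32 dy -3.91 dz 0.11 rows>=6
```

View pics/scene8.png

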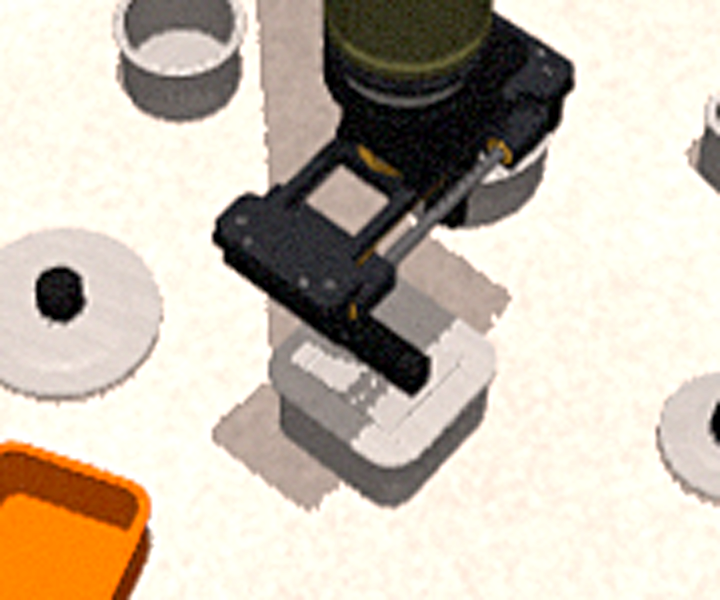

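View pics/w8.png

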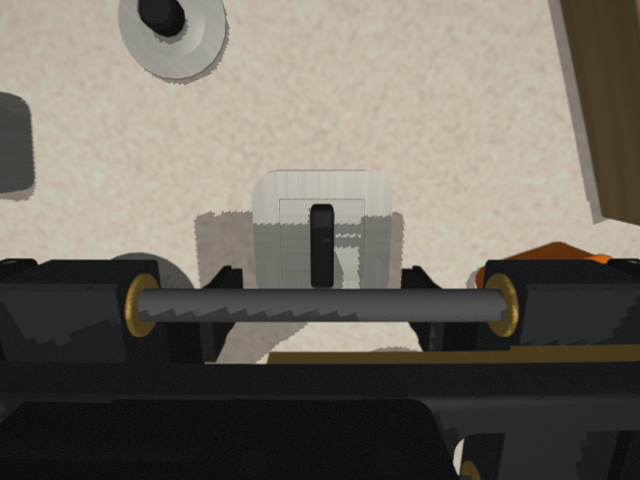

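The square lid sits flush on its pot in both views. Next is the small round lid at (207,239) in the top view, with an 84 mm flange.

>>> carry_out --plan '[{"fingers": -1, "dx": 0.88, "dy": -0.65, "dz": 0, "rx": 0, "ry": 0, "rz": 0}, {"fingers": -1, "dx": 0.88, "dy": -0.65, "dz": 0, "rx": 0, "ry": 0, "rz": 0}, {"fingers": -1, "dx": 0.88, "dy": -0.65, "dz": 0, "rx": 0, "ry": 0, "rz": 0}, {"fingers": -1, "dx": 0.88, "dy": -0.65, "dz": 0, "rx": 0, "ry": 0, "rz": 0}, {"fingers": -1, "dx": 0.88, "dy": -0.65, "dz": 0, "rx": 0, "ry": 0, "rz": 0}, {"fingers": -1, "dx": 0.88, "dy": -0.65, "dz": 0, "rx": 0, "ry": 0, "rz": 0}, {"fingers": -1, "dx": 0, "dy": 0, "dz": 0.9, "rx": 0, "ry": 0, "rz": 0}, {"fingers": -1, "dx": 0, "dy": 0, "dz": 0.9, "rx": 0, "ry": 0, "rz": 0}, {"fingers": -1, "dx": 0, "dy": 0, "dz": 0.2, "rx": 0, "ry": 0, "rz": 0}, {"fingers": -1, "dx": 0, "dy": 0, "dz": 0, "rx": 0, "ry": 0, "rz": 0}]'

```text
time_s: 15.48
tool_pos: [0.6006, 0.293, 0.0617]
tool_rot: [-180.0, 0.0, 69.3]
force: [1.0, -0.1, 0.2]
grip_width: 0.0872
```

```bash
python3 go.py .601 .294 .0025 ; python3 - <<'E'
from h import *
c,o=wristcam(); cv2.imwrite("pics/w9.png",c["color"][:,:,::-1])
E
```

```text
t 15.47 pos [0.6006 0.293  0.0617] rot [-1.7998e+02  1.0000e-02  6.9300e+01] F [ 1.  -0.1  0.2] grip 0.0872 q1,q7 [  2. -64.]
units dx 0.04 dy 0.00 dz 1.97 rows>=1
```

View pics/w9.png

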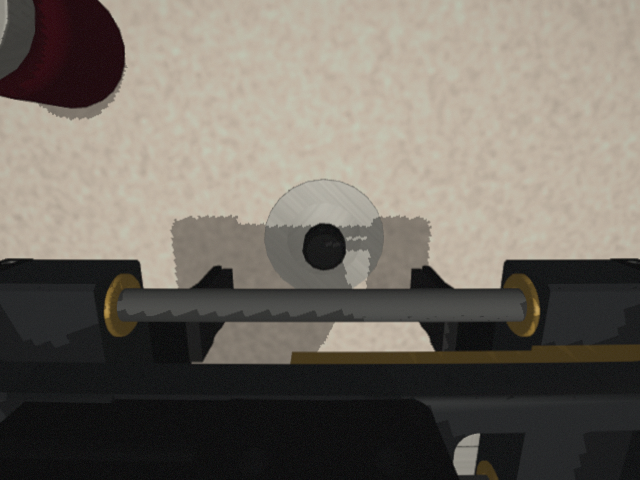

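The knob at (324,246) is midway between the fingers. Lowering to grasp.

>>> carry_out --plan '[{"fingers": -1, "dx": 0.04, "dy": 0, "dz": 0.9, "rx": 0, "ry": 0, "rz": 0}, {"fingers": -0.2, "dx": 0, "dy": 0, "dz": 0.7, "rx": 0, "ry": 0, "rz": 0}, {"fingers": 0, "dx": 0, "dy": 0, "dz": 0.37, "rx": 0, "ry": 0, "rz": 0}, {"fingers": 1, "dx": 0, "dy": 0, "dz": 0, "rx": 0, "ry": 0, "rz": 0}, {"fingers": 1, "dx": 0, "dy": 0, "dz": 0, "rx": 0, "ry": 0, "rz": 0}, {"fingers": 1, "dx": 0, "dy": 0, "dz": 0, "rx": 0, "ry": 0, "rz": 0}, {"fingers": 1, "dx": 0, "dy": 0, "dz": 0, "rx": 0, "ry": 0, "rz": 0}, {"fingers": 1, "dx": 0, "dy": 0, "dz": 0, "rx": 0, "ry": 0, "rz": 0}, {"fingers": 1, "dx": 0, "dy": 0, "dz": 0, "rx": 0, "ry": 0, "rz": 0}, {"fingers": 1, "dx": 0, "dy": 0, "dz": 0, "rx": 0, "ry": 0, "rz": 0}]'

```text
time_s: 16.77
tool_pos: [0.6015, 0.2942, 0.0028]
tool_rot: [180.0, -0.0, 69.3]
force: [1.2, 0.1, 2.2]
grip_width: 0.0266
```

```bash
python3 go.py .465 -.093 .15; python3 - <<'E'
from h import *
c,o=wristcam(); cv2.imwrite("pics/w10.png",c["color"][:,:,::-1])
E
```

```text
t 16.77 pos [0.6015 0.2942 0.0028] rot [ 1.7995e+02 -2.0000e-02  6.9300e+01] F [1.2 0.1 2.2] grip 0.0266 q1,q7 [  1. -65.]
units dx -13.68 dy 0.31 dz -4.91 rows>=14
```

View pics/w10.png

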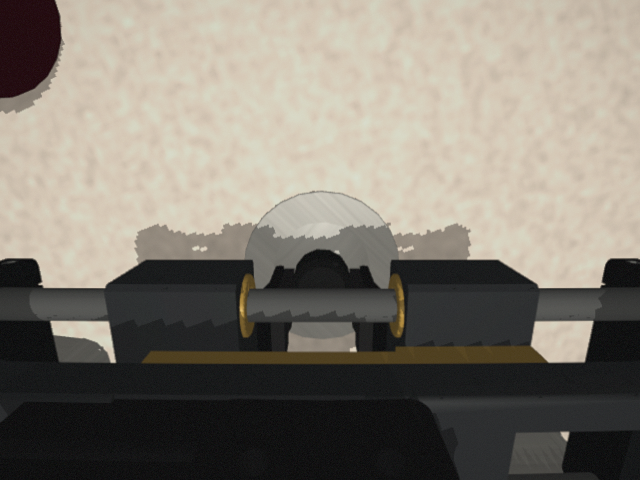

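```bash
python3 go.py; python3 - <<'E'
from h import *
c,o=wristcam()
P=np.array([(o["tool_pos"][0],o["tool_pos"][1],.041)])
print(cv2.projectPoints(P,cv2.Rodrigues(c["extrinsics"][:3,:3])[0],c["extrinsics"][:3,3],c["mtx"],c["dist_coeffs"])[0].ravel())
from scipy.spatial.transform import Rotation as Ro
R=Ro.from_euler("xyz",o["tool_rot"],degrees=True)
for uv,z in [((322,250),.041),((320,190),.013),((322,335),.013),((246,265),.012),((398,265),.012)]:
    w=cast(c,[uv],z)[0][0]; print(uv,R.inv().apply(np.r_[w,z]-o["tool_pos"])[:2].round(4))
E
```

```text
t 16.82 pos [0.6015 0.2942 0.0028] rot [ 1.7995e+02 -2.0000e-02  6.9310e+01] F [ 0.7 -0.5  2.6] grip 0.0266 q1,q7 [  1. -65.]
[319.28245568 295.0240528 ]
(322, 250) [0.0217 0.0013]
(320, 190) [0.0454 0.0003]
(322, 335) [-0.0363  0.0014]
(246, 265) [ 0.0049 -0.0397]
(398, 265) [0.005  0.0424]
```

>>> carry_out --plan '[{"fingers": 1, "dx": 0, "dy": 0, "dz": -0.3, "rx": 0, "ry": 0, "rz": 0}, {"fingers": 1, "dx": 0, "dy": 0, "dz": -0.7, "rx": 0, "ry": 0, "rz": 0}, {"fingers": 1, "dx": 0, "dy": 0, "dz": -1, "rx": 0, "ry": 0, "rz": 0}, {"fingers": 1, "dx": 0, "dy": 0, "dz": -1, "rx": 0, "ry": 0, "rz": 0}, {"fingers": 1, "dx": 0, "dy": 0, "dz": -0.7, "rx": 0, "ry": 0, "rz": 0}, {"fingers": 1, "dx": 0, "dy": 0, "dz": -0.3, "rx": 0, "ry": 0, "rz": 0}, {"fingers": 1, "dx": 0, "dy": 0, "dz": 0, "rx": 0, "ry": 0, "rz": 0}]'

```text
time_s: 17.75
tool_pos: [0.6011, 0.2942, 0.1227]
tool_rot: [180.0, -0.0, 69.3]
force: [-0.5, 0.4, -2.1]
grip_width: 0.0265
```

```bash
python3 go.py .464 -.096 .12; python3 - <<'E'
from h import *
from cell import imaging
c,o=wristcam(); 
s=imaging.read_camera("scene")["color"][180:330,350:530]
out=np.hstack([cv2.resize(c["color"],(400,300)),cv2.convertScaleAbs(cv2.resize(s,(400,300)),alpha=1.8)])
cv2.imwrite("pics/w11.png",out[:,:,::-1])
E
```

```text
t 17.75 pos [0.6011 0.2942 0.1227] rot [ 1.7998e+02 -1.0000e-02  6.9310e+01] F [-0.5  0.4 -2.1] grip 0.0265 q1,q7 [  2. -62.]
units dx -13.78 dy 0.32 dz 0.09 rows>=14
```

View pics/w11.png

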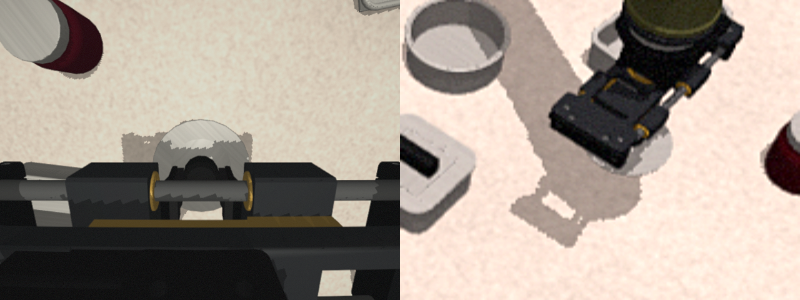

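Lifted and level. Carrying it to the small pot.

>>> carry_out --plan '[{"fingers": 1, "dx": -0.5, "dy": 0.02, "dz": 0, "rx": 0, "ry": 0, "rz": 0}, {"fingers": 1, "dx": -1, "dy": 0.02, "dz": 0, "rx": 0, "ry": 0, "rz": 0}, {"fingers": 1, "dx": -1, "dy": 0.02, "dz": 0, "rx": 0, "ry": 0, "rz": 0}, {"fingers": 1, "dx": -1, "dy": 0.02, "dz": 0, "rx": 0, "ry": 0, "rz": 0}, {"fingers": 1, "dx": -1, "dy": 0.02, "dz": 0, "rx": 0, "ry": 0, "rz": 0}, {"fingers": 1, "dx": -1, "dy": 0.02, "dz": 0, "rx": 0, "ry": 0, "rz": 0}, {"fingers": 1, "dx": -1, "dy": 0.02, "dz": 0, "rx": 0, "ry": 0, "rz": 0}, {"fingers": 1, "dx": -1, "dy": 0.02, "dz": 0, "rx": 0, "ry": 0, "rz": 0}, {"fingers": 1, "dx": -1, "dy": 0.02, "dz": 0, "rx": 0, "ry": 0, "rz": 0}, {"fingers": 1, "dx": -1, "dy": 0.02, "dz": 0, "rx": 0, "ry": 0, "rz": 0}, {"fingers": 1, "dx": -1, "dy": 0.02, "dz": 0, "rx": 0, "ry": 0, "rz": 0}, {"fingers": 1, "dx": -1, "dy": 0.02, "dz": 0, "rx": 0, "ry": 0, "rz": 0}]'

```text
time_s: 19.35
tool_pos: [0.4843, -0.0329, 0.1218]
tool_rot: [-179.9, 0.1, 69.3]
force: [0.7, 0.2, -1.3]
grip_width: 0.0267
```

>>> carry_out --plan '[{"fingers": 1, "dx": -1, "dy": 0.02, "dz": 0, "rx": 0, "ry": 0, "rz": 0}, {"fingers": 1, "dx": -0.8, "dy": 0.02, "dz": 0, "rx": 0, "ry": 0, "rz": 0}, {"fingers": 1, "dx": -0.4, "dy": 0.02, "dz": 0.5, "rx": 0, "ry": 0, "rz": 0}, {"fingers": 1, "dx": 0, "dy": 0, "dz": 0.4, "rx": 0, "ry": 0, "rz": 0}, {"fingers": 1, "dx": 0, "dy": 0, "dz": 0, "rx": 0, "ry": 0, "rz": 0}]'

```text
time_s: 19.98
tool_pos: [0.463, -0.0921, 0.0936]
tool_rot: [-179.8, -0.0, 69.4]
force: [-0.5, 0.2, -1.9]
grip_width: 0.027
```

```bash
python3 go.py .464 -.096 .0475; python3 - <<'E'
from h import *
from cell import imaging
c,o=wristcam(); cv2.imwrite("pics/w12.png",c["color"][:,:,::-1])
a=imaging.read_camera("scene")["color"][120:270,240:420,::-1]
cv2.imwrite(f"pics/scene12.png",cv2.convertScaleAbs(cv2.resize(a,None,fx=4,fy=4,interpolation=cv2.INTER_CUBIC),alpha=2))
E
```

```text
t 19.98 pos [ 0.463  -0.0921  0.0936] rot [-1.798e+02 -3.000e-02  6.939e+01] F [-0.5  0.2 -1.9] grip 0.0270 q1,q7 [ 42. -14.]
units dx -0.11 dy 0.08 dz 1.54 rows>=1
```

View pics/w12.png

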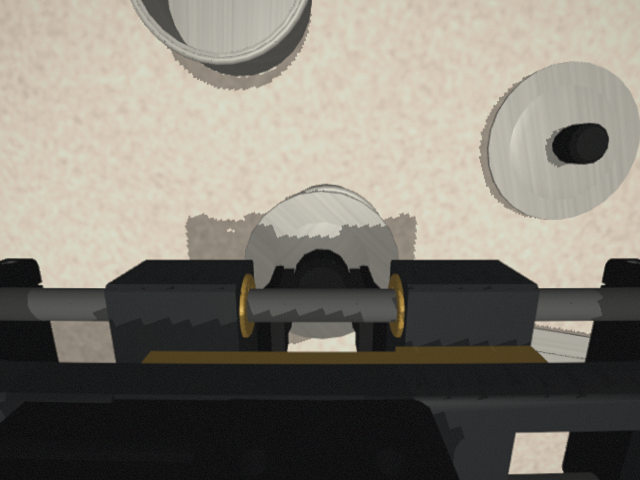

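View pics/scene12.png

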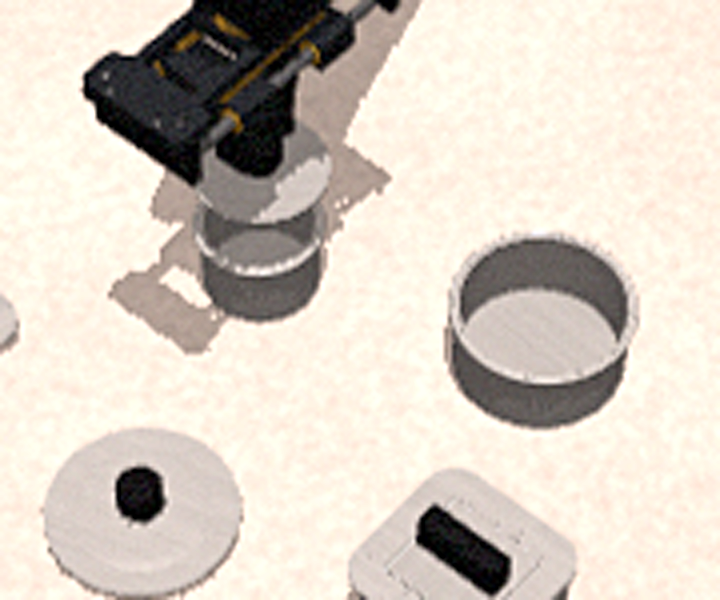

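```bash
python3 - <<'E'
from h import *
from scipy.spatial.transform import Rotation as Ro
c,o=wristcam(); R=Ro.from_euler("xyz",o["tool_rot"],degrees=True)
a=c["color"][165:225,230:430,::-1]; cv2.imwrite("pics/w13.png",cv2.resize(a,None,fx=4,fy=4,interpolation=cv2.INTER_CUBIC))
for uv,z in [((335,185),.055),((320,190),.104),((322,337),.103),((245,262),.103),((399,262),.103)]:
    w=cast(c,[uv],z)[0][0]; print(uv,w.round(4),R.inv().apply(np.r_[w,z]-o["tool_pos"])[:2].round(4))
E
```

```text
(335, 185) [ 0.4888 -0.0553] [0.0432 0.0099]
(320, 190) [ 0.4806 -0.0499] [0.0453 0.0003]
(322, 337) [ 0.4521 -0.1292] [-0.0389  0.0014]
(245, 262) [ 0.4287 -0.0722] [ 0.0062 -0.0404]
(399, 262) [ 0.507  -0.1015] [0.0063 0.0431]
```

View pics/w13.png

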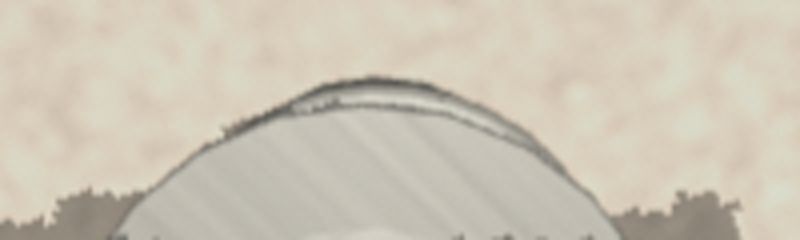

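```bash
python3 - <<'E'
from h import *
from cell import imaging
for n,(r0,r1,c0,c1) in {"scene":(145,205,275,335),"top":(260,330,320,400)}.items():
    a=imaging.read_camera(n)["color"][r0:r1,c0:c1,::-1]
    cv2.imwrite(f"pics/{n}13.png",cv2.convertScaleAbs(cv2.resize(a,None,fx=9,fy=8,interpolation=cv2.INTER_CUBIC),alpha=2))
E
```

```text
(no output)
```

View pics/scene13.png

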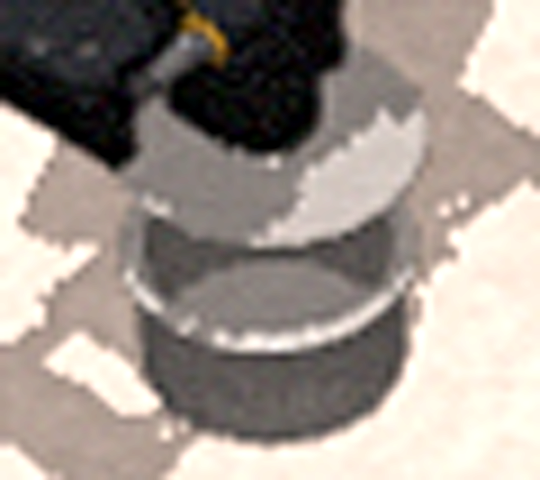

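View pics/top13.png

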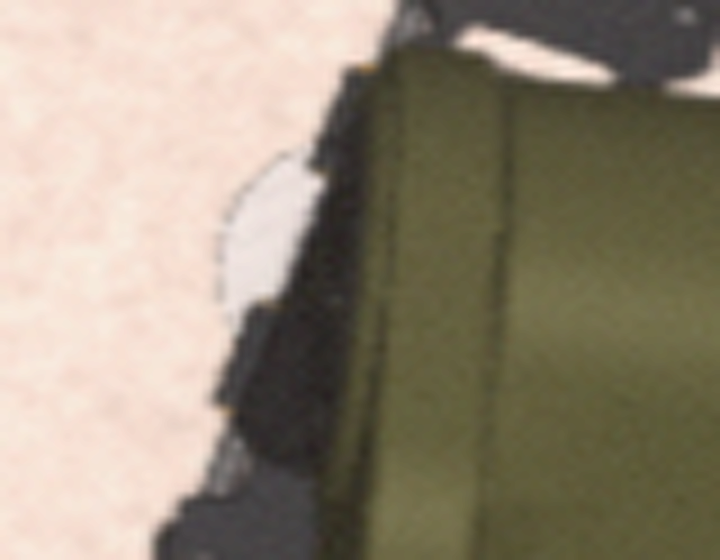

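```bash
python3 - <<'E'
from h import *
from cell import imaging
c=imaging.read_camera("scene")
r=np.array([-.352,.936]);f=np.array([.936,.352])
g=lambda u,v,z:cast(c,[(u,v)],z)[0][0]
pl,pr,pb=g(289.1,177,.055),g(321.1,177,.055),g(305.3,188.7,.055)
ll,lr,lb=g(289.4,160,.102),g(322.4,160,.102),g(305.5,175.6,.101)
print("pot width",(pr-pl)@r,"lid width",(lr-ll)@r)
print("lid - pot: right",(ll+lr-pl-pr)@r/2,"front",(lb@f-.042)-(pb@f-.037))
pc=r*((pl+pr)@r/2)+f*(pb@f-.037); lc=r*((ll+lr)@r/2)+f*(lb@f-.042); print("pot",pc,"lid",lc,"diff",pc-lc)
E
```

```text
pot width 0.07759849882916821 lid width 0.07831352691978395
lid - pot: right 0.003166069660060594 front -0.00818611224280319
pot [ 0.46741659 -0.08707518] lid [ 0.45863994 -0.08699325] diff [ 8.77665758e-03 -8.19296923e-05]
```

Measured against the pot, the lid is about 5 mm too far back. The wrist view says 5 mm and the scene view says 8 mm. I'll shift it 5.5 mm forward and lower it to just above the rim.

>>> carry_out --plan '[{"fingers": 1, "dx": 0.03, "dy": 0.18, "dz": 0.4, "rx": 0, "ry": 0, "rz": 0}, {"fingers": 1, "dx": 0, "dy": 0, "dz": 0.5, "rx": 0, "ry": 0, "rz": 0}, {"fingers": 1, "dx": 0, "dy": 0, "dz": 0.2, "rx": 0, "ry": 0, "rz": 0}, {"fingers": 1, "dx": 0, "dy": 0, "dz": 0.1, "rx": 0, "ry": 0, "rz": 0}, {"fingers": 1, "dx": 0, "dy": 0, "dz": 0, "rx": 0, "ry": 0, "rz": 0}]'

```text
time_s: 20.9
tool_pos: [0.4696, -0.0946, 0.0593]
tool_rot: [-180.0, 0.0, 69.3]
force: [-0.5, -0.3, -2.0]
grip_width: 0.0264
```

```bash
python3 go.py .465 -.096 .0475; python3 - <<'E'
from h import *
from cell import imaging
a=imaging.read_camera("scene")["color"][145:205,275:335,::-1]
c,o=wristcam();b=c["color"][165:265,220:420,::-1]
cv2.imwrite("pics/14.png",np.hstack([cv2.convertScaleAbs(cv2.resize(a,(400,400),interpolation=cv2.INTER_CUBIC),alpha=2),cv2.resize(b,(400,400))]))
E
```

```text
t 20.90 pos [ 0.4696 -0.0946  0.0593] rot [-179.98    0.     69.31] F [-0.5 -0.3 -2. ] grip 0.0264 q1,q7 [ 41. -16.]
units dx -0.10 dy -0.12 dz 0.39 rows>=1
```

View pics/14.png

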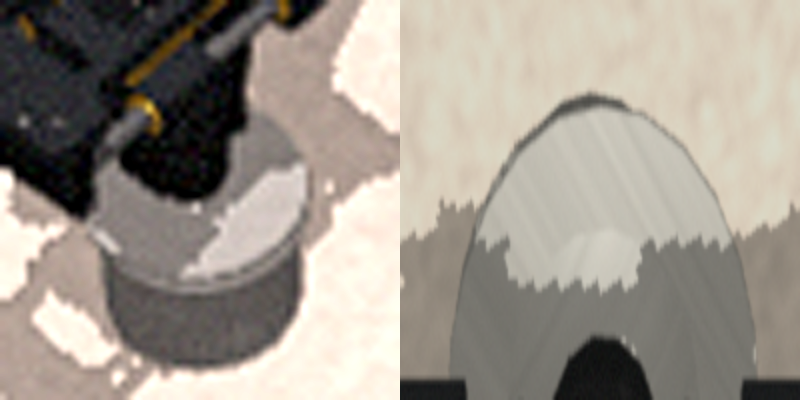

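```bash
python3 - <<'E'
from h import *
from scipy.spatial.transform import Rotation as Ro
c,o=wristcam(); R=Ro.from_euler("xyz",o["tool_rot"],degrees=True)
for uv,z in [((316,188),.055),((320,191),.0695)]:
    w=cast(c,[uv],z)[0][0]; print(uv,w.round(4),R.inv().apply(np.r_[w,z]-o["tool_pos"])[:2].round(4))
E
```

```text
(316, 188) [ 0.484 -0.052] [ 0.0449 -0.002 ]
(320, 191) [ 0.4861 -0.0528] [0.0449 0.0003]
```

>>> carry_out --plan '[{"fingers": 1, "dx": 0.12, "dy": -0.06, "dz": 0, "rx": 0, "ry": 0, "rz": 0}, {"fingers": 1, "dx": 0, "dy": 0, "dz": 0.15, "rx": 0, "ry": 0, "rz": 0}, {"fingers": 1, "dx": 0, "dy": 0, "dz": 0.15, "rx": 0, "ry": 0, "rz": 0}, {"fingers": 1, "dx": 0, "dy": 0, "dz": 0.07, "rx": 0, "ry": 0, "rz": 0}, {"fingers": 1, "dx": 0, "dy": 0, "dz": 0, "rx": 0, "ry": 0, "rz": 0}]'

```text
time_s: 21.68
tool_pos: [0.4691, -0.0906, 0.0481]
tool_rot: [-180.0, -0.0, 69.3]
force: [0.4, 0.1, -1.6]
grip_width: 0.0265
```

```bash
python3 go.py .465 -.096 .0475; python3 - <<'E'
from h import *
from cell import imaging
a=imaging.read_camera("scene")["color"][145:205,275:335,::-1]
c,o=wristcam();b=c["color"][165:265,220:420,::-1]
cv2.imwrite("pics/15.png",np.hstack([cv2.convertScaleAbs(cv2.resize(a,(400,400),interpolation=cv2.INTER_CUBIC),alpha=2),cv2.resize(b,(400,400))]))
E
```

```text
t 21.68 pos [ 0.4691 -0.0906  0.0481] rot [-179.98   -0.     69.31] F [ 0.4  0.1 -1.6] grip 0.0265 q1,q7 [ 41. -17.]
units dx -0.22 dy -0.06 dz 0.02 rows>=1
```

View pics/15.png

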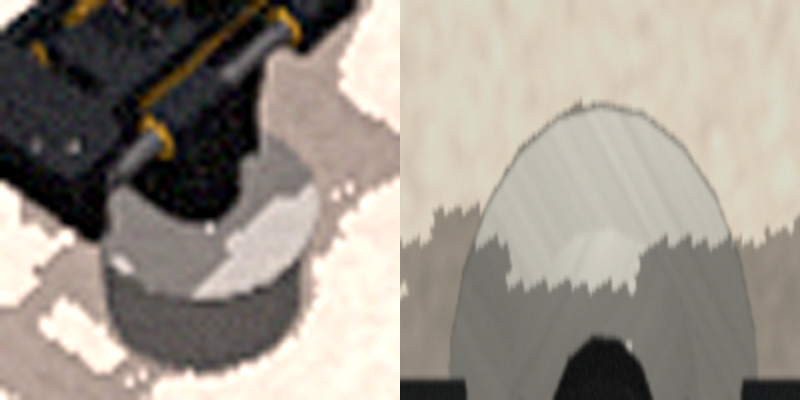

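>>> carry_out --plan '[{"fingers": 1, "dx": -0.06, "dy": 0, "dz": 0, "rx": 0, "ry": 0, "rz": 0}, {"fingers": 1, "dx": 0, "dy": 0, "dz": 0.02, "rx": 0, "ry": 0, "rz": 0}, {"fingers": 1, "dx": 0, "dy": 0, "dz": 0, "rx": 0, "ry": 0, "rz": 0}, {"fingers": -1, "dx": 0, "dy": 0, "dz": 0, "rx": 0, "ry": 0, "rz": 0}, {"fingers": -1, "dx": 0, "dy": 0, "dz": 0, "rx": 0, "ry": 0, "rz": 0}, {"fingers": -1, "dx": 0, "dy": 0, "dz": 0, "rx": 0, "ry": 0, "rz": 0}, {"fingers": -1, "dx": 0, "dy": 0, "dz": 0, "rx": 0, "ry": 0, "rz": 0}, {"fingers": -1, "dx": 0, "dy": 0, "dz": -0.5, "rx": 0, "ry": 0, "rz": 0}, {"fingers": -1, "dx": 0, "dy": 0, "dz": -1, "rx": 0, "ry": 0, "rz": 0}, {"fingers": -1, "dx": 0, "dy": 0, "dz": -1, "rx": 0, "ry": 0, "rz": 0}]'

```text
time_s: 23.02
tool_pos: [0.4688, -0.0921, 0.1246]
tool_rot: [180.0, -0.0, 69.3]
force: [0.2, -0.4, 0.0]
grip_width: 0.0847
```

```bash
python3 go.py .655 -.0902 .06; python3 - <<'E'
from h import *
from cell import imaging
a=imaging.read_camera("scene")["color"][145:205,275:335,::-1]
c,o=wristcam();b=c["color"][150:270,220:420,::-1]
cv2.imwrite("pics/16.png",np.hstack([cv2.convertScaleAbs(cv2.resize(a,(400,400),interpolation=cv2.INTER_CUBIC),alpha=2),cv2.resize(b,(400,300)).repeat(1,0) if 0 else cv2.resize(b,(400,400))]))
E
```

```text
t 23.02 pos [ 0.4688 -0.0921  0.1246] rot [179.96  -0.    69.33] F [ 0.2 -0.4  0. ] grip 0.0847 q1,q7 [ 42. -13.]
units dx 2.25 dy 5.78 dz 2.16 rows>=6
```

View pics/16.png

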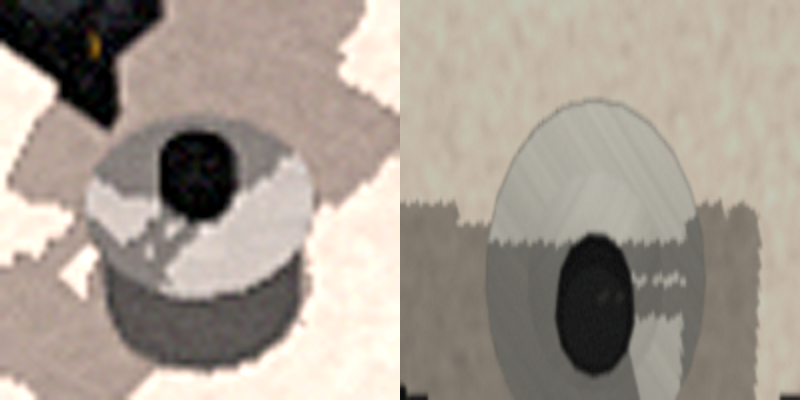

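The small lid sits flush, with an even overhang all round. Next is the large round lid at (358,218) in the top view, with a 116 mm flange.

>>> carry_out --plan '[{"fingers": -1, "dx": 0.32, "dy": 0.83, "dz": 0, "rx": 0, "ry": 0, "rz": 0}, {"fingers": -1, "dx": 0.32, "dy": 0.83, "dz": 0, "rx": 0, "ry": 0, "rz": 0}, {"fingers": -1, "dx": 0.32, "dy": 0.83, "dz": 0, "rx": 0, "ry": 0, "rz": 0}, {"fingers": -1, "dx": 0.32, "dy": 0.83, "dz": 0, "rx": 0, "ry": 0, "rz": 0}, {"fingers": -1, "dx": 0.32, "dy": 0.83, "dz": 0, "rx": 0, "ry": 0, "rz": 0}, {"fingers": -1, "dx": 0.32, "dy": 0.83, "dz": 0, "rx": 0, "ry": 0, "rz": 0}, {"fingers": -1, "dx": 0.32, "dy": 0.8, "dz": 0, "rx": 0, "ry": 0, "rz": 0}, {"fingers": -1, "dx": 0, "dy": 0, "dz": 0.9, "rx": 0, "ry": 0, "rz": 0}, {"fingers": -1, "dx": 0, "dy": 0, "dz": 0.9, "rx": 0, "ry": 0, "rz": 0}, {"fingers": -1, "dx": 0, "dy": 0, "dz": 0.3, "rx": 0, "ry": 0, "rz": 0}, {"fingers": -1, "dx": 0, "dy": 0, "dz": 0, "rx": 0, "ry": 0, "rz": 0}]'

```text
time_s: 24.5
tool_pos: [0.6542, -0.0907, 0.0594]
tool_rot: [-179.9, 0.0, 69.3]
force: [0.4, -0.6, -0.5]
grip_width: 0.0869
```

```bash
python3 go.py .655 -.0902 .003; python3 - <<'E'
from h import *
c,o=wristcam();cv2.imwrite("pics/w17.png",c["color"][:,:,::-1])
E
```

```text
t 24.50 pos [ 0.6542 -0.0907  0.0594] rot [-1.7994e+02  1.0000e-02  6.9310e+01] F [ 0.4 -0.6 -0.5] grip 0.0869 q1,q7 [ 31. -26.]
units dx 0.03 dy 0.02 dz 1.88 rows>=1
```

View pics/w17.png

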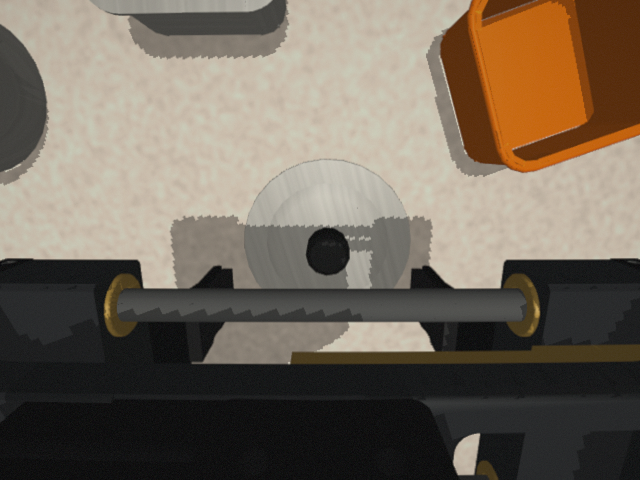

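>>> carry_out --plan '[{"fingers": -1, "dx": 0.06, "dy": 0.06, "dz": 0.9, "rx": 0, "ry": 0, "rz": 0}, {"fingers": -0.2, "dx": 0, "dy": 0, "dz": 0.68, "rx": 0, "ry": 0, "rz": 0}, {"fingers": 0, "dx": 0, "dy": 0, "dz": 0.3, "rx": 0, "ry": 0, "rz": 0}, {"fingers": 1, "dx": 0, "dy": 0, "dz": 0, "rx": 0, "ry": 0, "rz": 0}, {"fingers": 1, "dx": 0, "dy": 0, "dz": 0, "rx": 0, "ry": 0, "rz": 0}, {"fingers": 1, "dx": 0, "dy": 0, "dz": 0, "rx": 0, "ry": 0, "rz": 0}, {"fingers": 1, "dx": 0, "dy": 0, "dz": 0, "rx": 0, "ry": 0, "rz": 0}, {"fingers": 1, "dx": 0, "dy": 0, "dz": 0, "rx": 0, "ry": 0, "rz": 0}, {"fingers": 1, "dx": 0, "dy": 0, "dz": 0, "rx": 0, "ry": 0, "rz": 0}, {"fingers": 1, "dx": 0, "dy": 0, "dz": 0, "rx": 0, "ry": 0, "rz": 0}]'

```text
time_s: 25.8
tool_pos: [0.6573, -0.0897, 0.0037]
tool_rot: [180.0, -0.0, 69.3]
force: [0.5, -0.4, 3.2]
grip_width: 0.0267
```

```bash
python3 go.py .465 .0903 .12; python3 - <<'E'
from h import *
c,o=wristcam();cv2.imwrite("pics/w18.png",c["color"][:,:,::-1])
E
```

```text
t 25.80 pos [ 0.6573 -0.0897  0.0037] rot [179.95  -0.    69.31] F [ 0.5 -0.4  3.2] grip 0.0267 q1,q7 [ 29. -28.]
units dx 3.35 dy -8.11 dz -3.88 rows>=9
```

View pics/w18.png

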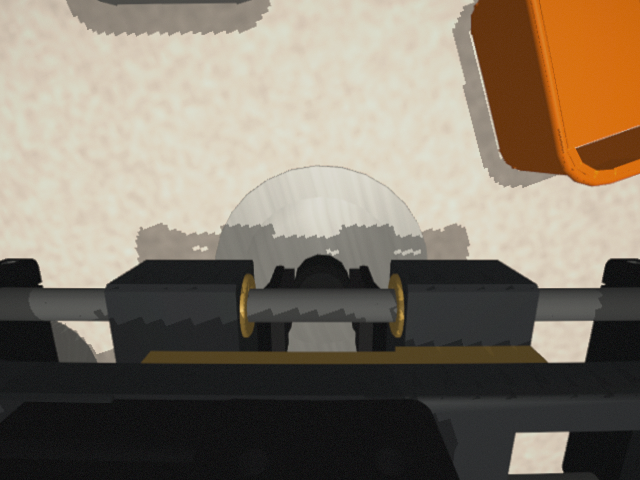

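>>> carry_out --plan '[{"fingers": 1, "dx": 0, "dy": 0, "dz": -0.3, "rx": 0, "ry": 0, "rz": 0}, {"fingers": 1, "dx": 0, "dy": 0, "dz": -0.7, "rx": 0, "ry": 0, "rz": 0}, {"fingers": 1, "dx": 0, "dy": 0, "dz": -1, "rx": 0, "ry": 0, "rz": 0}, {"fingers": 1, "dx": 0, "dy": 0, "dz": -1, "rx": 0, "ry": 0, "rz": 0}, {"fingers": 1, "dx": 0, "dy": 0, "dz": -0.8, "rx": 0, "ry": 0, "rz": 0}, {"fingers": 1, "dx": 0.2, "dy": -0.5, "dz": 0, "rx": 0, "ry": 0, "rz": 0}, {"fingers": 1, "dx": 0.37, "dy": -0.9, "dz": 0, "rx": 0, "ry": 0, "rz": 0}, {"fingers": 1, "dx": 0.37, "dy": -0.9, "dz": 0, "rx": 0, "ry": 0, "rz": 0}, {"fingers": 1, "dx": 0.37, "dy": -0.9, "dz": 0, "rx": 0, "ry": 0, "rz": 0}, {"fingers": 1, "dx": 0.37, "dy": -0.9, "dz": 0, "rx": 0, "ry": 0, "rz": 0}, {"fingers": 1, "dx": 0.37, "dy": -0.9, "dz": 0, "rx": 0, "ry": 0, "rz": 0}, {"fingers": 1, "dx": 0.37, "dy": -0.9, "dz": 0, "rx": 0, "ry": 0, "rz": 0}]'

```text
time_s: 27.35
tool_pos: [0.5142, 0.0422, 0.1162]
tool_rot: [-179.9, 0.1, 69.4]
force: [-0.3, 1.2, -1.4]
grip_width: 0.0265
```

>>> carry_out --plan '[{"fingers": 1, "dx": 0.37, "dy": -0.9, "dz": 0, "rx": 0, "ry": 0, "rz": 0}, {"fingers": 1, "dx": 0.37, "dy": -0.9, "dz": 0, "rx": 0, "ry": 0, "rz": 0}, {"fingers": 1, "dx": 0.15, "dy": -0.45, "dz": 0.5, "rx": 0, "ry": 0, "rz": 0}, {"fingers": 1, "dx": 0, "dy": 0, "dz": 0.4, "rx": 0, "ry": 0, "rz": 0}, {"fingers": 1, "dx": 0, "dy": 0, "dz": 0, "rx": 0, "ry": 0, "rz": 0}]'

```text
time_s: 27.98
tool_pos: [0.4623, 0.0886, 0.0886]
tool_rot: [-179.8, 0.1, 69.3]
force: [-0.4, -0.8, -1.1]
grip_width: 0.0266
```

```bash
python3 go.py .465 .0903 .0485; python3 - <<'E'
from h import *
from cell import imaging
a=imaging.read_camera("scene")["color"][150:240,325:425,::-1]
c,o=wristcam();cv2.imwrite("pics/w19.png",c["color"][:,:,::-1])
cv2.imwrite("pics/19.png",cv2.convertScaleAbs(cv2.resize(a,None,fx=6,fy=6,interpolation=cv2.INTER_CUBIC),alpha=2))
E
```

```text
t 27.98 pos [0.4623 0.0886 0.0886] rot [-1.7984e+02  7.0000e-02  6.9260e+01] F [-0.4 -0.8 -1.1] grip 0.0266 q1,q7 [ 28. -37.]
units dx 0.08 dy 0.07 dz 1.34 rows>=1
```

View pics/19.png

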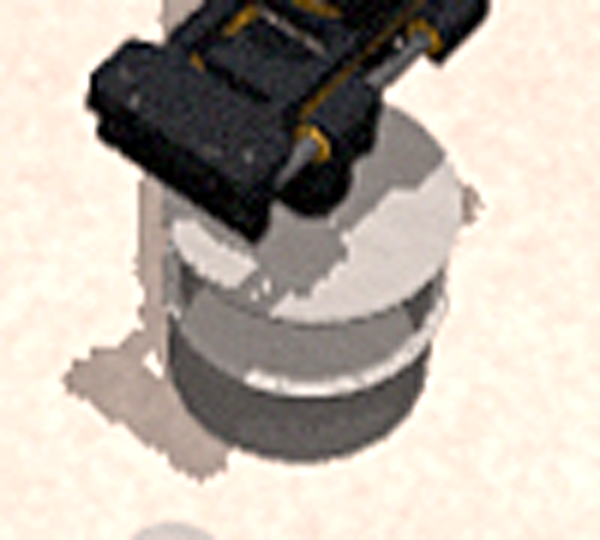

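View pics/w19.png

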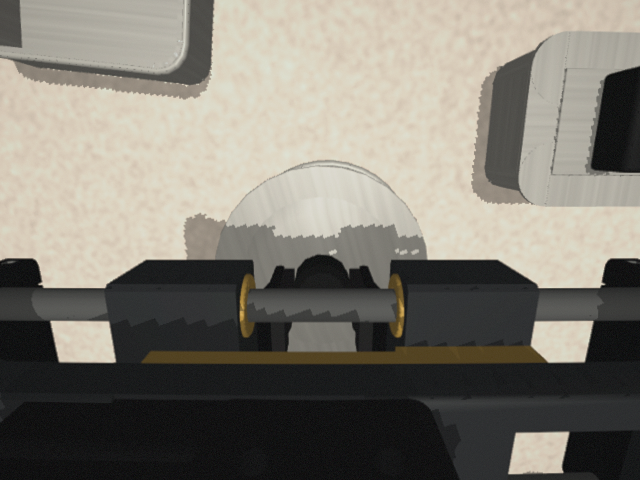

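```bash
python3 - <<'E'
from h import *
from cell import imaging
from scipy.spatial.transform import Rotation as Ro
c=imaging.read_camera("scene")
r=np.array([-.352,.936]);f=np.array([.936,.352])
g=lambda u,v,z:cast(c,[(u,v)],z)[0][0]
pl,pr,pb=g(353,198,.055),g(399.5,198,.055),g(376,215.8,.055)
lr,lb=g(402.2,187.5,.097),g(378,203.7,.0955)
print("pot w",(pr-pl)@r)
pc=r*((pl+pr)@r/2)+f*(pb@f-.053); lc=r*(lr@r-.058)+f*(lb@f-.058)
print("pot",pc,"lid",lc,"move",pc-lc)
c,o=wristcam(); R=Ro.from_euler("xyz",o["tool_rot"],degrees=True)
T=lambda u,v,z:R.inv().apply(np.r_[cast(c,[(u,v)],z)[0][0],z]-o["tool_pos"])[:2]
p=T(330,160,.055)-[.053,0]; l=T(321,166,.098)-[.058,0]
print(p,l,"move tool",p-l,"world",R.apply(np.r_[p-l,0])[:2], "pot abs",o["tool_pos"][:2]+R.apply(np.r_[p,0])[:2])
E
```

```text
pot w 0.10987309436032724
pot [0.46775963 0.09390553] lid [0.45853653 0.08939136] move [0.0092231  0.00451417]
[0.0062036  0.00639093] [-0.0006555   0.00077964] move tool [0.0068591  0.00561128] world [0.00767848 0.00442433] pot abs [0.47206683 0.09265238]
```

Both views agree that the lid should move about (+8, +4.5) mm. Correcting and lowering.

>>> carry_out --plan '[{"fingers": 1, "dx": 0.22, "dy": 0.19, "dz": 0.3, "rx": 0, "ry": 0, "rz": 0}, {"fingers": 1, "dx": 0, "dy": 0, "dz": 0.4, "rx": 0, "ry": 0, "rz": 0}, {"fingers": 1, "dx": 0, "dy": 0, "dz": 0.25, "rx": 0, "ry": 0, "rz": 0}, {"fingers": 1, "dx": 0, "dy": 0, "dz": 0.15, "rx": 0, "ry": 0, "rz": 0}, {"fingers": 1, "dx": 0, "dy": 0, "dz": 0.15, "rx": 0, "ry": 0, "rz": 0}, {"fingers": 1, "dx": 0, "dy": 0, "dz": 0, "rx": 0, "ry": 0, "rz": 0}]'

```text
time_s: 28.92
tool_pos: [0.4706, 0.0938, 0.0526]
tool_rot: [-180.0, 0.0, 69.3]
force: [-0.9, -0.2, -1.1]
grip_width: 0.027
```

```bash
python3 go.py .465 .0903 .0485; python3 - <<'E'
from h import *
from cell import imaging
a=imaging.read_camera("scene")["color"][150:240,325:425,::-1]
c,o=wristcam();b=c["color"][140:270,200:440,::-1]
cv2.imwrite("pics/20.png",np.hstack([cv2.convertScaleAbs(cv2.resize(a,(400,360),interpolation=cv2.INTER_CUBIC),alpha=2),cv2.resize(b,(400,360))]))
E
```

```text
t 28.93 pos [0.4706 0.0938 0.0526] rot [-1.7998e+02  2.0000e-02  6.9320e+01] F [-0.9 -0.2 -1.1] grip 0.0270 q1,q7 [ 27. -40.]
units dx -0.17 dy -0.14 dz 0.14 rows>=1
```

View pics/20.png

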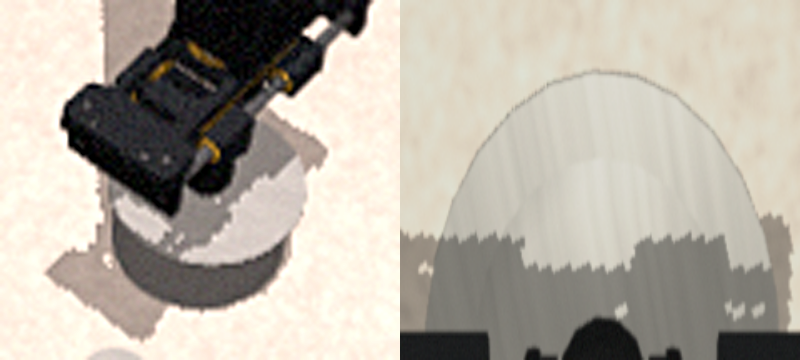

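>>> carry_out --plan '[{"fingers": 1, "dx": -0.06, "dy": 0, "dz": 0.07, "rx": 0, "ry": 0, "rz": 0}, {"fingers": 1, "dx": 0, "dy": 0, "dz": 0.07, "rx": 0, "ry": 0, "rz": 0}, {"fingers": 1, "dx": 0, "dy": 0, "dz": 0, "rx": 0, "ry": 0, "rz": 0}, {"fingers": -1, "dx": 0, "dy": 0, "dz": 0, "rx": 0, "ry": 0, "rz": 0}, {"fingers": -1, "dx": 0, "dy": 0, "dz": 0, "rx": 0, "ry": 0, "rz": 0}, {"fingers": -1, "dx": 0, "dy": 0, "dz": 0, "rx": 0, "ry": 0, "rz": 0}, {"fingers": -1, "dx": 0, "dy": 0, "dz": 0, "rx": 0, "ry": 0, "rz": 0}, {"fingers": -1, "dx": 0, "dy": 0, "dz": -0.5, "rx": 0, "ry": 0, "rz": 0}, {"fingers": -1, "dx": 0, "dy": 0, "dz": -1, "rx": 0, "ry": 0, "rz": 0}, {"fingers": -1, "dx": 0, "dy": 0, "dz": -1, "rx": 0, "ry": 0, "rz": 0}]'

```text
time_s: 30.28
tool_pos: [0.4703, 0.0924, 0.1254]
tool_rot: [180.0, -0.0, 69.3]
force: [0.1, 0.2, 0.1]
grip_width: 0.0844
```

```bash
python3 go.py .598 -.283 .12 149; python3 - <<'E'
from h import *
from cell import imaging
a=imaging.read_camera("scene")["color"][150:240,325:425,::-1]
c,o=wristcam();b=c["color"][140:270,200:440,::-1]
cv2.imwrite("pics/21.png",np.hstack([cv2.convertScaleAbs(cv2.resize(a,(400,360),interpolation=cv2.INTER_CUBIC),alpha=2),cv2.resize(b,(400,360))]))
E
```

```text
t 30.27 pos [0.4703 0.0924 0.1254] rot [ 1.7997e+02 -2.0000e-02  6.9330e+01] F [0.1 0.2 0.1] grip 0.0844 q1,q7 [ 29. -36.]
units dx -10.21 dy 8.40 dz 0.18 rows>=11
rz units -7.97
```

View pics/21.png

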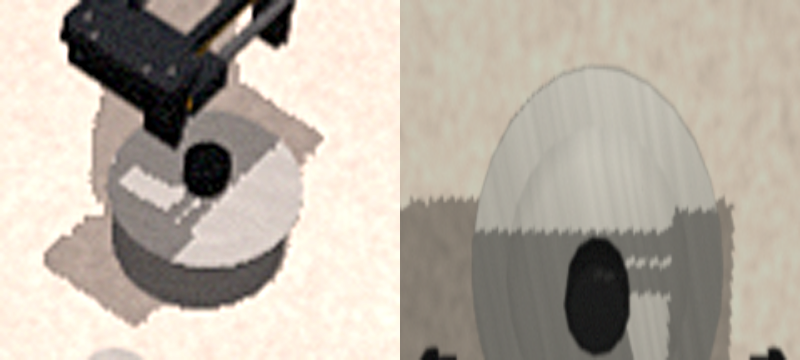

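The large lid sits flush and even. Last is the oblong lid at (434,240) in the top view.

>>> carry_out --plan '[{"fingers": -1, "dx": -0.85, "dy": 0.7, "dz": 0, "rx": 0, "ry": 0, "rz": 0}, {"fingers": -1, "dx": -0.85, "dy": 0.7, "dz": 0, "rx": 0, "ry": 0, "rz": 0}, {"fingers": -1, "dx": -0.85, "dy": 0.7, "dz": 0, "rx": 0, "ry": 0, "rz": 0}, {"fingers": -1, "dx": -0.85, "dy": 0.7, "dz": 0, "rx": 0, "ry": 0, "rz": 0}, {"fingers": -1, "dx": -0.85, "dy": 0.7, "dz": 0, "rx": 0, "ry": 0, "rz": 0}, {"fingers": -1, "dx": -0.85, "dy": 0.7, "dz": 0, "rx": 0, "ry": 0, "rz": 0}, {"fingers": -1, "dx": -0.85, "dy": 0.7, "dz": 0, "rx": 0, "ry": 0, "rz": 0}, {"fingers": -1, "dx": -0.85, "dy": 0.7, "dz": 0, "rx": 0, "ry": 0, "rz": 0}, {"fingers": -1, "dx": -0.85, "dy": 0.7, "dz": 0, "rx": 0, "ry": 0, "rz": 0}, {"fingers": -1, "dx": -0.85, "dy": 0.7, "dz": 0, "rx": 0, "ry": 0, "rz": 0}, {"fingers": -1, "dx": -0.85, "dy": 0.7, "dz": 0, "rx": 0, "ry": 0, "rz": 0}, {"fingers": -1, "dx": -0.85, "dy": 0.7, "dz": 0, "rx": 0, "ry": 0, "rz": 0}]'

```text
time_s: 31.88
tool_pos: [0.5979, -0.2841, 0.1233]
tool_rot: [-180.0, -0.0, 69.3]
force: [0.5, -0.2, -0.5]
grip_width: 0.087
```

>>> carry_out --plan '[{"fingers": -1, "dx": 0, "dy": 0, "dz": 0, "rx": 0, "ry": 0, "rz": -1}, {"fingers": -1, "dx": 0, "dy": 0, "dz": 0, "rx": 0, "ry": 0, "rz": -1}, {"fingers": -1, "dx": 0, "dy": 0, "dz": 0, "rx": 0, "ry": 0, "rz": -1}, {"fingers": -1, "dx": 0, "dy": 0, "dz": 0, "rx": 0, "ry": 0, "rz": -1}, {"fingers": -1, "dx": 0, "dy": 0, "dz": 0.2, "rx": 0, "ry": 0, "rz": -1}, {"fingers": -1, "dx": 0, "dy": 0, "dz": 0.4, "rx": 0, "ry": 0, "rz": -1}, {"fingers": -1, "dx": 0, "dy": 0, "dz": 0.5, "rx": 0, "ry": 0, "rz": -1}, {"fingers": -1, "dx": 0, "dy": 0, "dz": 0.5, "rx": 0, "ry": 0, "rz": -0.97}, {"fingers": -1, "dx": 0, "dy": 0, "dz": 0.4, "rx": 0, "ry": 0, "rz": 0}, {"fingers": -1, "dx": 0, "dy": 0, "dz": 0, "rx": 0, "ry": 0, "rz": 0}]'

```text
time_s: 33.12
tool_pos: [0.597, -0.2829, 0.0624]
tool_rot: [-180.0, -0.1, 148.8]
force: [0.5, 0.4, 0.2]
grip_width: 0.0866
```

```bash
python3 go.py .598 -.283 .003 149; python3 - <<'E'
from h import *
c,o=wristcam();cv2.imwrite("pics/w22.png",c["color"][:,:,::-1])
E
```

```text
t 33.12 pos [ 0.597  -0.2829  0.0624] rot [-1.7999e+02 -1.3000e-01  1.4885e+02] F [0.5 0.4 0.2] grip 0.0866 q1,q7 [53. 68.]
units dx -0.04 dy 0.02 dz 1.98 rows>=1
rz units -0.02
```

View pics/w22.png

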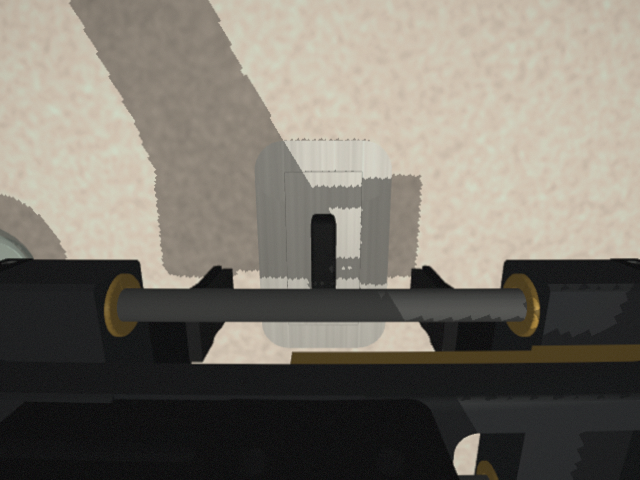

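The bar at (322,250) is vertical and centred between the fingers. Grasping it.

>>> carry_out --plan '[{"fingers": -1, "dx": 0, "dy": 0.02, "dz": 0.9, "rx": 0, "ry": 0, "rz": 0}, {"fingers": -0.2, "dx": 0, "dy": 0, "dz": 0.7, "rx": 0, "ry": 0, "rz": 0}, {"fingers": 0, "dx": 0, "dy": 0, "dz": 0.37, "rx": 0, "ry": 0, "rz": 0}, {"fingers": 1, "dx": 0, "dy": 0, "dz": 0, "rx": 0, "ry": 0, "rz": 0}, {"fingers": 1, "dx": 0, "dy": 0, "dz": 0, "rx": 0, "ry": 0, "rz": 0}, {"fingers": 1, "dx": 0, "dy": 0, "dz": 0, "rx": 0, "ry": 0, "rz": 0}, {"fingers": 1, "dx": 0, "dy": 0, "dz": 0, "rx": 0, "ry": 0, "rz": 0}, {"fingers": 1, "dx": 0, "dy": 0, "dz": 0, "rx": 0, "ry": 0, "rz": 0}, {"fingers": 1, "dx": 0, "dy": 0, "dz": 0, "rx": 0, "ry": 0, "rz": 0}, {"fingers": 1, "dx": 0, "dy": 0, "dz": 0, "rx": 0, "ry": 0, "rz": 0}, {"fingers": 1, "dx": 0, "dy": 0, "dz": 0, "rx": 0, "ry": 0, "rz": 0}]'

```text
time_s: 34.55
tool_pos: [0.5983, -0.2827, 0.0046]
tool_rot: [-180.0, 0.0, 149.0]
force: [0.3, 0.1, 0.2]
grip_width: 0.0156
```

```bash
python3 go.py .382 .294 .13 152.7
```

```text
t 34.55 pos [ 0.5983 -0.2827  0.0046] rot [-1.8000e+02  1.0000e-02  1.4901e+02] F [0.3 0.1 0.2] grip 0.0156 q1,q7 [52. 66.]
units dx 16.08 dy 12.77 dz -4.18 rows>=17
rz units -0.37
```

>>> carry_out --plan '[{"fingers": 1, "dx": 0, "dy": 0, "dz": -0.3, "rx": 0, "ry": 0, "rz": 0}, {"fingers": 1, "dx": 0, "dy": 0, "dz": -0.8, "rx": 0, "ry": 0, "rz": 0}, {"fingers": 1, "dx": 0, "dy": 0, "dz": -1, "rx": 0, "ry": 0, "rz": -0.37}, {"fingers": 1, "dx": 0, "dy": 0, "dz": -1, "rx": 0, "ry": 0, "rz": 0}, {"fingers": 1, "dx": 0, "dy": 0, "dz": -1, "rx": 0, "ry": 0, "rz": 0}, {"fingers": 1, "dx": 0, "dy": 0, "dz": -0.2, "rx": 0, "ry": 0, "rz": 0}, {"fingers": 1, "dx": 0, "dy": 0, "dz": 0, "rx": 0, "ry": 0, "rz": 0}]'

```text
time_s: 35.42
tool_pos: [0.598, -0.2826, 0.1332]
tool_rot: [-180.0, -0.0, 152.7]
force: [-0.3, 0.1, -1.7]
grip_width: 0.0156
```

```bash
python3 go.py .382 .294 .13 152.7
```

```text
t 35.42 pos [ 0.598  -0.2826  0.1332] rot [-1.7998e+02 -1.0000e-02  1.5272e+02] F [-0.3  0.1 -1.7] grip 0.0156 q1,q7 [54. 73.]
units dx 15.21 dy 13.78 dz 0.11 rows>=16
rz units 0.00
```

>>> carry_out --plan '[{"fingers": 1, "dx": 0.4, "dy": 0.36, "dz": 0, "rx": 0, "ry": 0, "rz": 0}, {"fingers": 1, "dx": 0.8, "dy": 0.73, "dz": 0, "rx": 0, "ry": 0, "rz": 0}, {"fingers": 1, "dx": 0.8, "dy": 0.73, "dz": 0, "rx": 0, "ry": 0, "rz": 0}, {"fingers": 1, "dx": 0.8, "dy": 0.73, "dz": 0, "rx": 0, "ry": 0, "rz": 0}, {"fingers": 1, "dx": 0.8, "dy": 0.73, "dz": 0, "rx": 0, "ry": 0, "rz": 0}, {"fingers": 1, "dx": 0.8, "dy": 0.73, "dz": 0, "rx": 0, "ry": 0, "rz": 0}, {"fingers": 1, "dx": 0.8, "dy": 0.73, "dz": 0, "rx": 0, "ry": 0, "rz": 0}, {"fingers": 1, "dx": 0.8, "dy": 0.73, "dz": 0, "rx": 0, "ry": 0, "rz": 0}, {"fingers": 1, "dx": 0.8, "dy": 0.73, "dz": 0, "rx": 0, "ry": 0, "rz": 0}, {"fingers": 1, "dx": 0.8, "dy": 0.73, "dz": 0, "rx": 0, "ry": 0, "rz": 0}, {"fingers": 1, "dx": 0.8, "dy": 0.73, "dz": 0, "rx": 0, "ry": 0, "rz": 0}, {"fingers": 1, "dx": 0.8, "dy": 0.73, "dz": 0, "rx": 0, "ry": 0, "rz": 0}]'

```text
time_s: 36.92
tool_pos: [0.4667, 0.0694, 0.1328]
tool_rot: [-179.9, -0.0, 152.7]
force: [0.4, 0.1, -0.7]
grip_width: 0.0158
```

>>> carry_out --plan '[{"fingers": 1, "dx": 0.8, "dy": 0.72, "dz": 0, "rx": 0, "ry": 0, "rz": 0}, {"fingers": 1, "dx": 0.8, "dy": 0.72, "dz": 0, "rx": 0, "ry": 0, "rz": 0}, {"fingers": 1, "dx": 0.8, "dy": 0.72, "dz": 0, "rx": 0, "ry": 0, "rz": 0}, {"fingers": 1, "dx": 0.8, "dy": 0.72, "dz": 0, "rx": 0, "ry": 0, "rz": 0}, {"fingers": 1, "dx": 0.8, "dy": 0.72, "dz": 0, "rx": 0, "ry": 0, "rz": 0}, {"fingers": 1, "dx": 0.8, "dy": 0.72, "dz": 0, "rx": 0, "ry": 0, "rz": 0}, {"fingers": 1, "dx": 0.8, "dy": 0.72, "dz": 0.2, "rx": 0, "ry": 0, "rz": 0}, {"fingers": 1, "dx": 0.4, "dy": 0.36, "dz": 0.5, "rx": 0, "ry": 0, "rz": 0}, {"fingers": 1, "dx": 0, "dy": 0, "dz": 0.4, "rx": 0, "ry": 0, "rz": 0}, {"fingers": 1, "dx": 0, "dy": 0, "dz": 0, "rx": 0, "ry": 0, "rz": 0}]'

```text
time_s: 38.17
tool_pos: [0.3815, 0.2928, 0.0992]
tool_rot: [-179.8, -0.1, 152.7]
force: [0.7, 0.2, -0.7]
grip_width: 0.0161
```

```bash
python3 go.py .382 .294 .0496 152.7; python3 - <<'E'
from h import *
from cell import imaging
a=imaging.read_camera("scene")["color"][140:240,410:530,::-1]
c,o=wristcam();cv2.imwrite("pics/w23.png",c["color"][:,:,::-1])
cv2.imwrite("pics/23.png",cv2.convertScaleAbs(cv2.resize(a,None,fx=6,fy=6,interpolation=cv2.INTER_CUBIC),alpha=2))
E
```

```text
t 38.17 pos [0.3815 0.2928 0.0992] rot [-1.7984e+02 -8.0000e-02  1.5272e+02] F [ 0.7  0.2 -0.7] grip 0.0161 q1,q7 [26. 14.]
units dx 0.00 dy 0.05 dz 1.65 rows>=1
rz units 0.00
```

View pics/23.png

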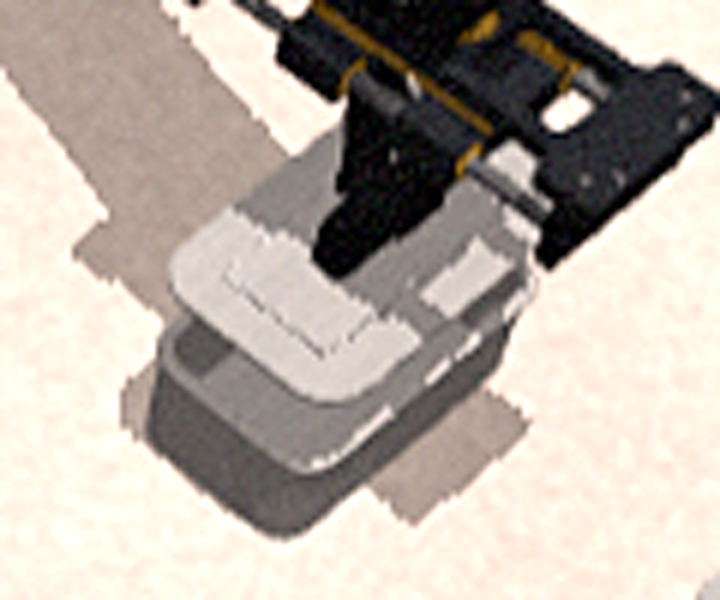

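View pics/w23.png

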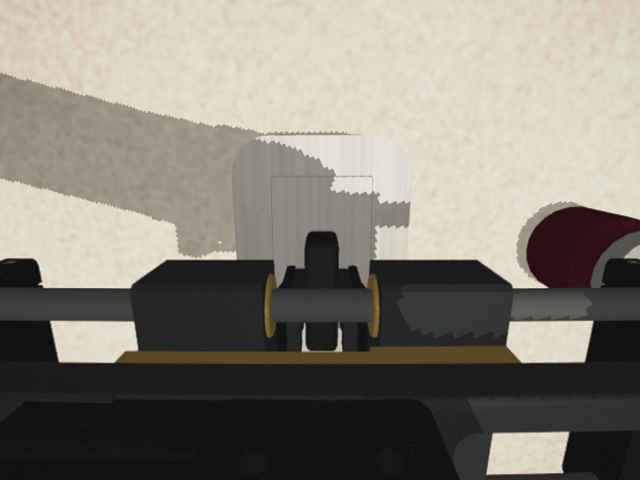

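```bash
python3 - <<'E'
from h import *
from cell import imaging
from scipy.spatial.transform import Rotation as Ro
c=imaging.read_camera("scene")
r=np.array([-.352,.936]);f=np.array([.936,.352])
g=lambda u,v,z:cast(c,[(u,v)],z)[0][0]
pl,pb=g(436.3,200,.055),g(460.8,218.7,.055)
ll,lb=g(438.3,185.8,.106),g(465.8,207,.105)
mr=(pl@r)-(ll@r+.005); mf=pb@f-(lb@f-.005)
c,o=wristcam(); R=Ro.from_euler("xyz",o["tool_rot"],degrees=True)
m=mr*r+mf*f
print("scene move right %.4f front %.4f"%(mr,mf),m,"tool",R.inv().apply(np.r_[m,0])[:2])
T=lambda u,v,z:R.inv().apply(np.r_[cast(c,[(u,v)],z)[0][0],z]-o["tool_pos"])[:2]
p=T(310,132,.055)-[.071,0]; l=T(321,135.5,.1076)-[.076,0]
print("wrist",p,l,p-l)
a=c["color"][115:175,210:430,::-1]; cv2.imwrite("pics/w24.png",cv2.resize(a,(800,220*1),interpolation=cv2.INTER_CUBIC))
E
```

```text
scene move right -0.0024 front 0.0023 [ 0.00297492 -0.00142069] tool [-0.00329501  0.00010667]
wrist [ 0.00454959 -0.00725708] [-0.00462844 -0.00014575] [ 0.00917803 -0.00711133]
```

View pics/w24.png

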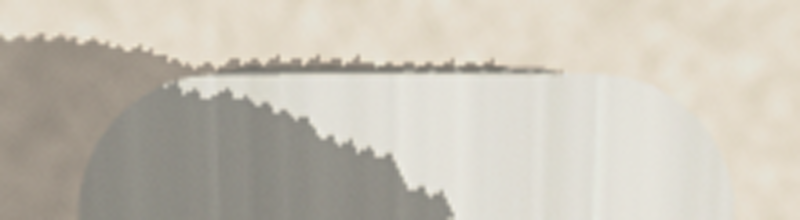

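The dark jagged strip in the wrist view is shadow, not the rim, so that reading doesn't count. The scene view gives about −3 mm along tool x. I'll apply half of that, lower further, and look again.

>>> carry_out --plan '[{"fingers": 1, "dx": -0.05, "dy": 0, "dz": 0.5, "rx": 0, "ry": 0, "rz": 0}, {"fingers": 1, "dx": 0, "dy": 0, "dz": 0.5, "rx": 0, "ry": 0, "rz": 0}, {"fingers": 1, "dx": 0, "dy": 0, "dz": 0.2, "rx": 0, "ry": 0, "rz": 0}, {"fingers": 1, "dx": 0, "dy": 0, "dz": 0, "rx": 0, "ry": 0, "rz": 0}]'

```text
time_s: 38.88
tool_pos: [0.3832, 0.2933, 0.0637]
tool_rot: [-179.9, -0.1, 152.7]
force: [-0.2, 0.2, -1.2]
grip_width: 0.0155
```

```bash
python3 go.py .382 .294 .0496 152.7; python3 - <<'E'
from h import *
from cell import imaging
a=imaging.read_camera("scene")["color"][140:240,410:530,::-1]
c,o=wristcam();cv2.imwrite("pics/w25.png",c["color"][:,:,::-1])
cv2.imwrite("pics/25.png",cv2.convertScaleAbs(cv2.resize(a,None,fx=6,fy=6,interpolation=cv2.INTER_CUBIC),alpha=2))
E
```

```text
t 38.88 pos [0.3832 0.2933 0.0637] rot [-1.7994e+02 -8.0000e-02  1.5275e+02] F [-0.2  0.2 -1.2] grip 0.0155 q1,q7 [22. 10.]
units dx 0.05 dy 0.00 dz 0.47 rows>=1
rz units 0.00
```

View pics/25.png

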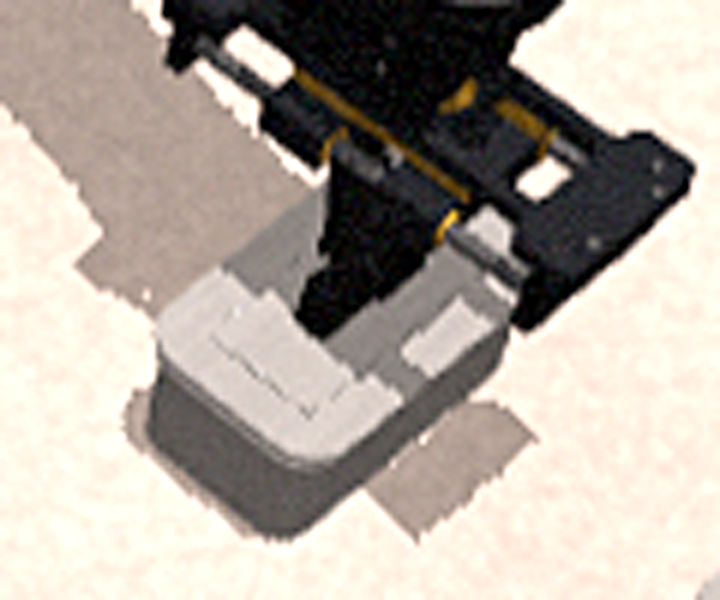

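View pics/w25.png

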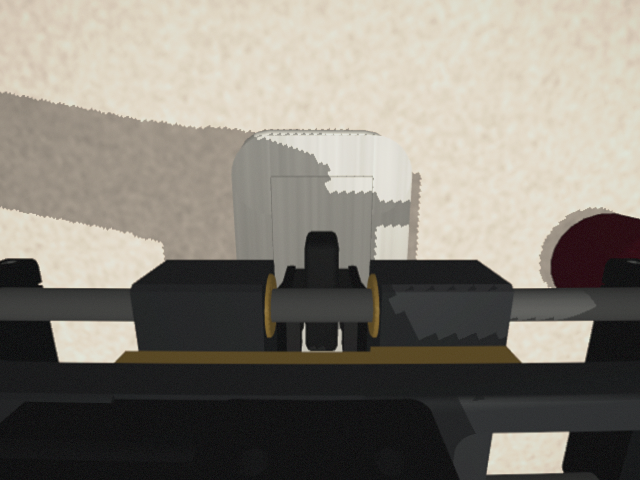

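```bash
python3 - <<'E'
from h import *
from scipy.spatial.transform import Rotation as Ro
c,o=wristcam(); R=Ro.from_euler("xyz",o["tool_rot"],degrees=True)
T=lambda u,v,z:R.inv().apply(np.r_[cast(c,[(u,v)],z)[0][0],z]-o["tool_pos"])[:2]
p=T(314,129.5,.055)-[.071,0]; l=T(321,135.5,.072)-[.076,0]
print("wrist",p,l,p-l)
a=c["color"][115:175,210:430,::-1]; cv2.imwrite("pics/w26.png",cv2.resize(a,(800,220*1),interpolation=cv2.INTER_CUBIC))
from cell import imaging
c=imaging.read_camera("scene")
r=np.array([-.352,.936]);f=np.array([.936,.352])
g=lambda u,v,z:cast(c,[(u,v)],z)[0][0]
# vs first-measured rim extremes of the unmoved pot
pl,pb=g(436.3,200,.055),g(460.8,218.7,.055)
ll,lb=g(410+157/6,140+340/6,.070),g(410+320/6,140+467/6,.069)
m=((pl@r)-(ll@r+.005))*r+(pb@f-(lb@f-.005))*f
print(m,R.inv().apply(np.r_[m,0])[:2])
E
```

```text
wrist [ 0.00415251 -0.00396819] [-0.00464567 -0.00014746] [ 0.00879817 -0.00382074]
[-0.00130066 -0.00300604] [-0.00022056 -0.00326793]
```

View pics/w26.png

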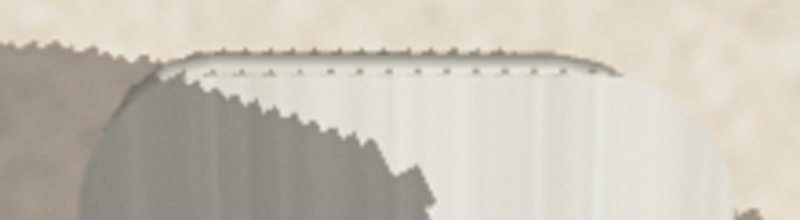

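```bash
python3 - <<'E'
from h import *
from scipy.spatial.transform import Rotation as Ro
from cell import imaging
c,o=wristcam(); R=Ro.from_euler("xyz",o["tool_rot"],degrees=True)
T=lambda u,v,z:R.inv().apply(np.r_[cast(c,[(u,v)],z)[0][0],z]-o["tool_pos"])[:2]
print("bar far end",T(321,232,.1),"lid far",T(321,135.5,.072), "pot far",T(314,129.5,.055))
s=imaging.read_camera("scene"); E=s["extrinsics"]
ax=R.apply([1,0,0])[:2]; ay=R.apply([0,1,0])[:2]
def proj(P): return cv2.projectPoints(np.array(P,float)[None],cv2.Rodrigues(E[:3,:3])[0],E[:3,3],s["mtx"],s["dist_coeffs"])[0].ravel()
a=s["color"][140:240,410:530,::-1].copy(); a=cv2.convertScaleAbs(cv2.resize(a,None,fx=6,fy=6,interpolation=cv2.INTER_CUBIC),alpha=2)
b=cv2.imread("pics/scene0.png")[140:240,410:530]; b=cv2.convertScaleAbs(cv2.resize(b,None,fx=6,fy=6,interpolation=cv2.INTER_CUBIC),alpha=2)
cv2.imwrite("pics/27.png",b)
E
```

```text
bar far end [ 0.02832506 -0.00010684] lid far [ 0.07136288 -0.00014711] pot far [ 0.0751645  -0.00397215]
```

View pics/27.png

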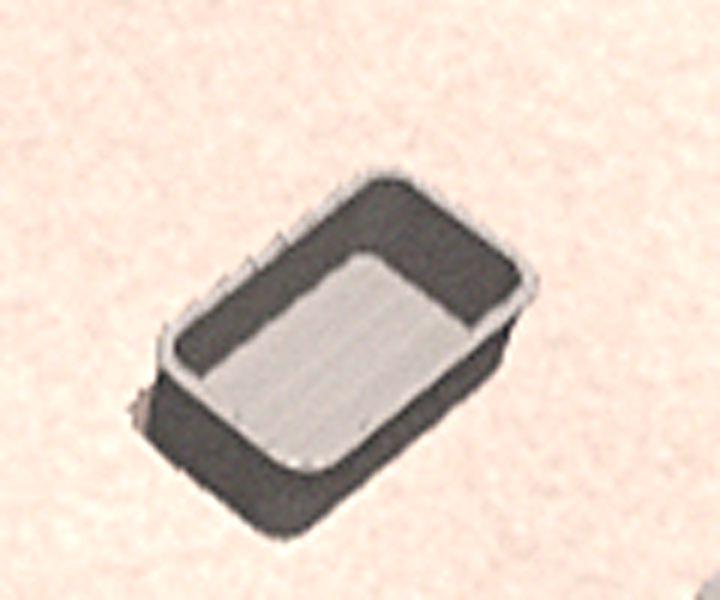

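```bash
python3 - <<'E'
from h import *
from scipy.spatial.transform import Rotation as Ro
from cell import imaging, sensors
o=sensors.get_obs(); R=Ro.from_euler("xyz",o["tool_rot"],degrees=True)
s=imaging.read_camera("scene")
w=cast(s,[(410+347.5/6,140+321.5/6)],.055)[0][0]
print("pot centre scene",w,"tool",R.inv().apply(np.r_[w-o["tool_pos"][:2],0])[:2])
for uv in [(157,350),(390,168),(538,283),(315,475)]: print(cast(s,[(410+uv[0]/6,140+uv[1]/6)],.055)[0][0])
# same method on grasped-lid history: grip of lid vs rim corners: front tip of bar now
for uv,z in [((315,335),.072+.0)]: print(cast(s,[(410+uv[0]/6,140+uv[1]/6)],z)[0][0])
im=cv2.imread("pics/scene0.png")
# reference: seated pots scene-vs-tool bias: pot_large scene rim centre
print(cast(s,[(376,198)],.055)[0][0])
E
```

```text
pot centre scene [0.38197312 0.29424104] tool [ 0.00229233 -0.00044445]
[0.42146029 0.22743293]
[0.29979142 0.29224667]
[0.33724282 0.36055236]
[0.45844663 0.29970695]
[0.40635823 0.28392303]
[0.46956178 0.09398645]
```

The estimates of the pot's offset from the lid are: scene (+2, 0), top (+3, −3.5) and wrist (+4 to +9, −4) mm in tool x, y. I'll take about (+4, −2), then lower and look again.

>>> carry_out --plan '[{"fingers": 1, "dx": 0.15, "dy": -0.08, "dz": 0, "rx": 0, "ry": 0, "rz": 0}, {"fingers": 1, "dx": 0, "dy": 0, "dz": 0.2, "rx": 0, "ry": 0, "rz": 0}, {"fingers": 1, "dx": 0, "dy": 0, "dz": 0.15, "rx": 0, "ry": 0, "rz": 0}, {"fingers": 1, "dx": 0, "dy": 0, "dz": 0, "rx": 0, "ry": 0, "rz": 0}]'

```text
time_s: 39.72
tool_pos: [0.3784, 0.293, 0.0534]
tool_rot: [-179.9, -0.0, 152.7]
force: [0.2, 0.6, -1.4]
grip_width: 0.0158
```

```bash
python3 go.py .382 .294 .0496 152.7; python3 - <<'E'
from h import *
from cell import imaging
a=imaging.read_camera("scene")["color"][140:240,410:530,::-1]
c,o=wristcam();b=c["color"][110:260,200:440,::-1]
cv2.imwrite("pics/28.png",np.hstack([cv2.convertScaleAbs(cv2.resize(a,(420,350),interpolation=cv2.INTER_CUBIC),alpha=2),cv2.resize(b,(380,350))]))
E
```

```text
t 39.73 pos [0.3784 0.293  0.0534] rot [-1.7995e+02 -4.0000e-02  1.5272e+02] F [ 0.2  0.6 -1.4] grip 0.0158 q1,q7 [22.  9.]
units dx -0.09 dy 0.08 dz 0.13 rows>=1
rz units 0.00
```

View pics/28.png

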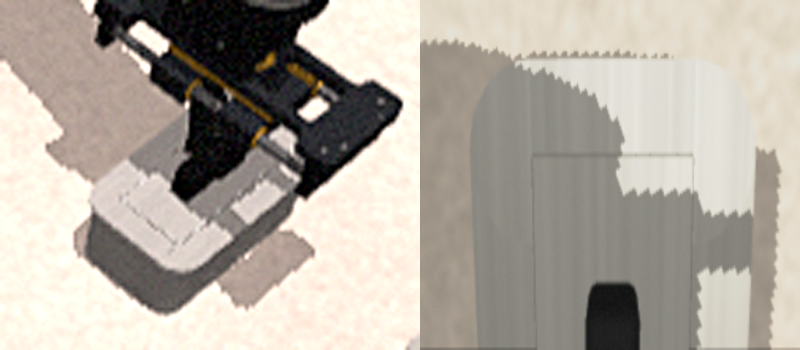

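>>> carry_out --plan '[{"fingers": 1, "dx": 0.05, "dy": 0, "dz": 0.06, "rx": 0, "ry": 0, "rz": 0}, {"fingers": 1, "dx": 0, "dy": 0, "dz": 0.06, "rx": 0, "ry": 0, "rz": 0}, {"fingers": 1, "dx": 0, "dy": 0, "dz": 0, "rx": 0, "ry": 0, "rz": 0}]'

```text
time_s: 40.2
tool_pos: [0.3774, 0.2939, 0.0502]
tool_rot: [-180.0, -0.0, 152.7]
force: [-1.3, 0.2, -1.2]
grip_width: 0.0159
```

```bash
python3 go.py; python3 - <<'E'
from h import *
from cell import imaging
a=imaging.read_camera("scene")["color"][140:240,410:530,::-1]
cv2.imwrite("pics/29.png",cv2.convertScaleAbs(cv2.resize(a,None,fx=6,fy=6,interpolation=cv2.INTER_CUBIC),alpha=2))
E
```

```text
t 40.20 pos [0.3774 0.2939 0.0502] rot [-1.7998e+02 -1.0000e-02  1.5272e+02] F [-1.3  0.2 -1.2] grip 0.0159 q1,q7 [22.  9.]
```

View pics/29.png

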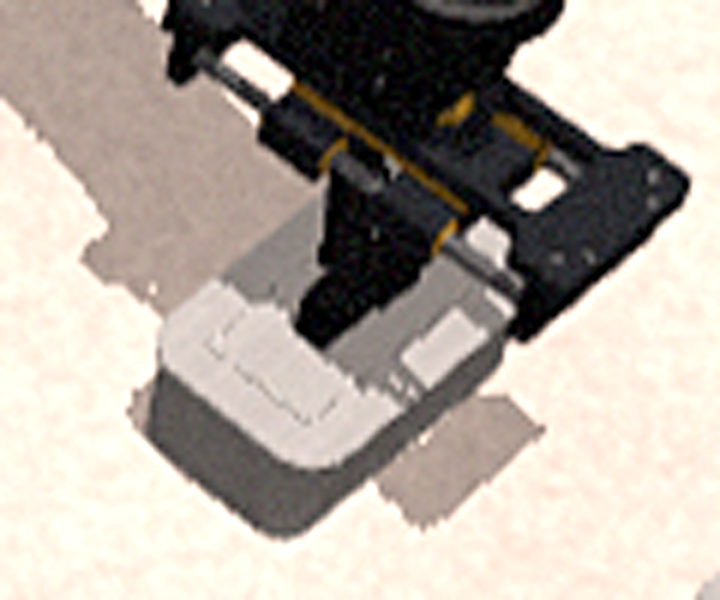

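>>> carry_out --plan '[{"fingers": 1, "dx": -0.03, "dy": 0, "dz": 0.03, "rx": 0, "ry": 0, "rz": 0}, {"fingers": 1, "dx": 0, "dy": 0, "dz": 0, "rx": 0, "ry": 0, "rz": 0}, {"fingers": -1, "dx": 0, "dy": 0, "dz": 0, "rx": 0, "ry": 0, "rz": 0}, {"fingers": -1, "dx": 0, "dy": 0, "dz": 0, "rx": 0, "ry": 0, "rz": 0}, {"fingers": -1, "dx": 0, "dy": 0, "dz": 0, "rx": 0, "ry": 0, "rz": 0}, {"fingers": -1, "dx": 0, "dy": 0, "dz": 0, "rx": 0, "ry": 0, "rz": 0}, {"fingers": -1, "dx": 0, "dy": 0, "dz": -0.5, "rx": 0, "ry": 0, "rz": 0}, {"fingers": -1, "dx": 0, "dy": 0, "dz": -1, "rx": 0, "ry": 0, "rz": 0}, {"fingers": -1, "dx": 0, "dy": 0, "dz": -1, "rx": 0, "ry": 0, "rz": 0}, {"fingers": -1, "dx": 0, "dy": 0, "dz": -1, "rx": 0, "ry": 0, "rz": 0}, {"fingers": -1, "dx": 0, "dy": 0, "dz": -1, "rx": 0, "ry": 0, "rz": 0}]'

```text
time_s: 41.62
tool_pos: [0.3782, 0.2941, 0.1862]
tool_rot: [180.0, 0.0, 152.8]
force: [-0.5, -0.5, -0.3]
grip_width: 0.086
```

```bash
python3 go.py; python3 - <<'E'
from h import *
from cell import imaging
a=imaging.read_camera("scene")["color"]
c,o=wristcam();b=c["color"]
cv2.imwrite("pics/30.png",cv2.convertScaleAbs(cv2.resize(a[100:310,220:520,::-1],(800,560),interpolation=cv2.INTER_CUBIC),alpha=2))
cv2.imwrite("pics/w30.png",b[:,:,::-1])
E
```

```text
t 41.62 pos [0.3782 0.2941 0.1862] rot [1.7998e+02 5.0000e-02 1.5276e+02] F [-0.5 -0.5 -0.3] grip 0.0860 q1,q7 [34. 24.]
```

View pics/30.png

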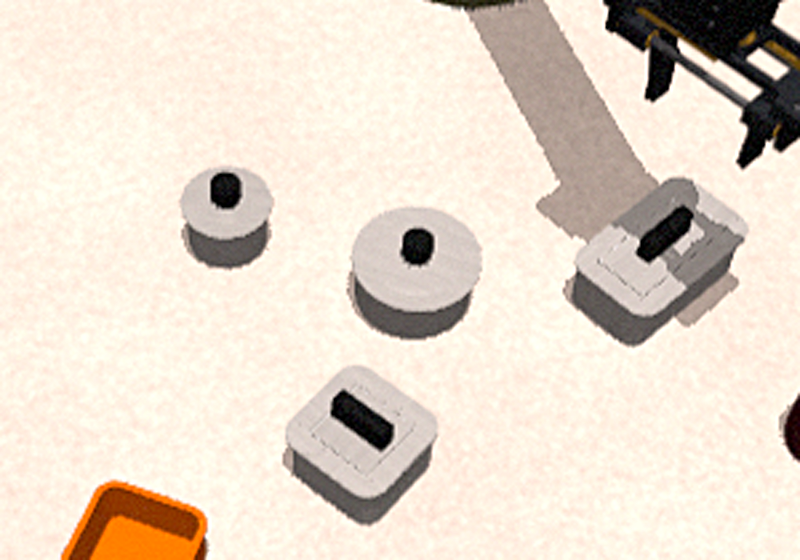

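View pics/w30.png

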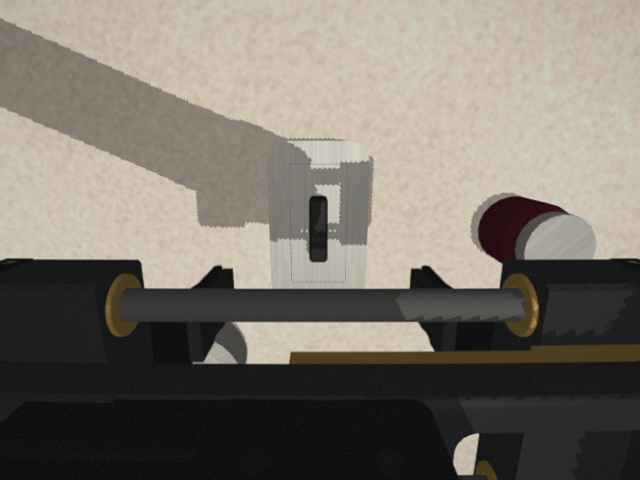

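```bash
python3 - <<'E'
from h import *
from cell import imaging
a=imaging.read_camera("scene")["color"][:,:,::-1]
z=[a[v-32:v+33,u-38:u+39] for u,v in [(305,183),(376,205),(467,202),(356,265)]]
z=[cv2.convertScaleAbs(cv2.resize(i,(400,300),interpolation=cv2.INTER_CUBIC),alpha=2) for i in z]
cv2.imwrite("pics/31.png",np.vstack([np.hstack(z[:2]),np.hstack(z[2:])]))
t=imaging.read_camera("top")["color"][:,:,::-1]
cv2.imwrite("pics/32.png",cv2.convertScaleAbs(cv2.resize(t[180:380,160:480],(800,500),interpolation=cv2.INTER_CUBIC),alpha=1.6))
E
```

```text
(no output)
```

View pics/31.png

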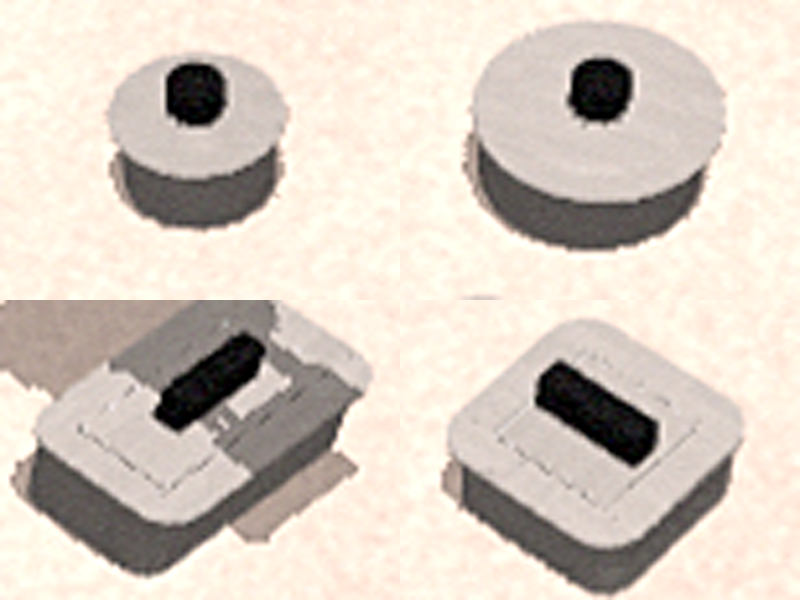

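View pics/32.png

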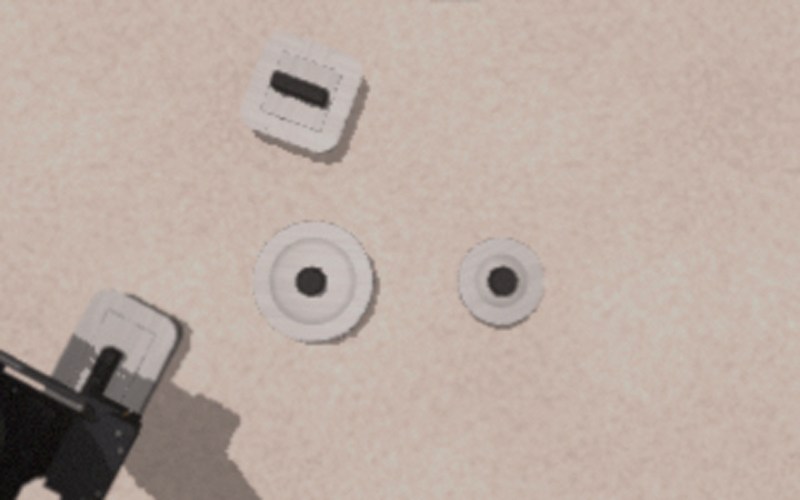

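All four lids look flush and level. One numeric check before handing in: I'll triangulate the grip heights from the scene and top cameras.

```bash
python3 - <<'E'
from h import *
from cell import imaging
pts={}
for n in("top","scene"):
    c=imaging.read_camera(n); m=(c["color"].max(2)<48).astype(np.uint8)
    for k,(x,y) in {"small":(.466,-.09),"large":(.468,.092),"square":(.654,.104)}.items():
        P=cv2.projectPoints(np.array([[x,y,.075]]),cv2.Rodrigues(c["extrinsics"][:3,:3])[0],c["extrinsics"][:3,3],c["mtx"],c["dist_coeffs"])[0].ravel()
        best=min((cv2.moments(q) for q in cv2.findContours(m,0,2)[0] if 20<cv2.contourArea(q)<500),key=lambda M:np.hypot(M["m10"]/M["m00"]-P[0],M["m01"]/M["m00"]-P[1]))
        uv=np.array([[best["m10"]/best["m00"],best["m01"]/best["m00"]]])
        pts[n,k]=(cv2.undistortPoints(uv[None],c["mtx"],c["dist_coeffs"]).reshape(2,1),c["extrinsics"][:3])
for k in("small","large","square"):
    X=cv2.triangulatePoints(pts["top",k][1],pts["scene",k][1],pts["top",k][0],pts["scene",k][0]);print(k,(X[:3]/X[3]).ravel().round(4))
E
python3 -c "
from cell import ticket; print(ticket.sign_off())"
```

```text
small [ 0.4677 -0.0894  0.0761]
large [0.4685 0.0918 0.0761]
square [0.6521 0.1035 0.0734]
the job is handed in; nothing more can be done
None
```

All four lids are on their own pots, and I handed the job in at about 42 s of the 109 s allowed. It gave no verdict.

- **Final checks:** In the closing scene and top views all four lids look flush and level. The jar, the bowl and the orange look-alike were not touched.
- **Heights:** By triangulation, the grips of the small, large and square lids sit at 73–76 mm. That is where a seated lid's grip should be (58–86 mm). I did not triangulate the oblong lid because the gripper hid part of it. It was released at about 45 mm and looks flush.
- **First grasp missed:** The real fingertips sit about 20 mm higher than the reported tool point, so the gripper closed just above the square lid's bar. I allowed for that in every later grasp.
- **Disagreeing measurements:** For the small and oblong pots, the camera estimates of how far to shift the lid disagreed by several millimetres. I used a compromise and checked again as I lowered each lid. The large lid is about 2–3 mm off centre, within its 5 mm play.

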